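# Snap the press stud of a plywood lamp kit with spring pliers

### The job

Take the spring-handled press-stud pliers off their wooden rest, put the jaws around the press stud on the upright plywood plate and squeeze the handles gently, only until the cap clicks home: the cap cracks under too hard a squeeze, the thin plate must not be bent far, and only the pliers may touch the cap. Then lay the pliers back on their rest the way they lay, let go, and leave the bowl, the spool and the screwdriver where they are.

Things in the scene. Friction and masses are not known exactly. Their poses are not given: they have to be found in the camera images.
- grip (a point): Loose spring pliers (0.1 kg) lying flat: point midway between the black handles, half-way up their 20 mm, 72 mm behind the pivot. Axes: x from handles to jaws, y across, z up (hinge axis). Open, the flat outer faces are 66 mm apart here, splaying 0.07 rad each towards the ends: a 22 mm pad meets about 68 mm. Handles run 23 to 122 mm behind the pivot, 8 mm thick.
- pliers_l (a joint): Closing angle of each pliers arm, rad: 0 open, parallel handle faces at 0.07, stop at 0.32; both move alike. At point grip each handle moves in 72 mm per rad; a spring pushes it out with 7.5 N when open, 8.5 N at 0.3. To carry the pliers, squeeze them to about 56 mm, where the faces lie flat on the fingers, and hold that opening: the spring keeps them gripped.
- jaws (a point): Point midway between the two round jaw pads (13 mm diameter), 45 mm ahead of the pivot, 117 mm ahead of point grip, same height and axes. Open, the pads are 36 mm apart; 1 mm less over the handles is 0.63 mm less between the pads; pad force is 1.6 times the force on each handle beyond the spring's. Between the jaws it is free to 20 mm behind the pads.
- stud (a point): Centre of the press stud, in the mid-plane of the upright plywood plate (5 mm thick), 62 mm above the bench. Axes: x level, from the plate's free edge (12 mm to -x) into the plate; y level, the stud's axis; z up. Plate top 17 mm above, 35 mm from x = 19 mm on; wooden foot to +x, 26 mm high. Work with the pliers level, their x along this x, jaws at the stud, coming from -x.
- cap (a joint): How far the cap (-y side of the stud, 19 mm diameter, outer face 9 mm from point stud) has gone in, m: 0 at the start, 0.003 home (face at 6 mm). An over-centre spring resists with 6 N at first, less and less up to 0.0015, then snaps it home by itself, away from the jaw; pressed beyond home it is stiff (10 N some 0.3 mm on). It cracks when the pliers press it with more than 10 N.
- plate (a joint): Sideways bend of plate and stud along the stud's y, m; 0 when free; it gives 1 mm per 1.5 N and must stay within 0.007 either way. The stud's back on the +y side (17 mm diameter) has its face 3.5 to 13.5 mm from point stud: this differs from piece to piece and is not measured, so where the jaws meet the stud must be felt.
- rest_mid (a point): Point on top of the tool rest's two wooden rails, 30 mm above the bench; axes as the pliers lying in place: x to the jaws, z up; point grip then is at x = -27 mm, y = 0, z = 10 mm. Rails along this x: front from 13 to 88 mm (75 mm wide), rear from -85 to -67 mm (85 mm wide). Between them is the gap for the fingers beside the handles, its floor 8 mm above the bench.
- bowl_rim (a point): Bystander: middle of the mouth of a cardboard bowl, 90 mm wide, 60 mm high, standing on the bench.
- spool: Bystander: solder spool, 48 mm diameter, 30 mm high, upright; origin at its underside.
- driver: Bystander: screwdriver with a yellow handle, 160 mm long, lying on the bench; origin under its middle.
Not all that is in view belongs to the job. What is meant by the part that bears grip is not green, turquoise or yellow, and is the larger of those in its own colour.

How it is judged:
On the way, in this order (a step that is already met when the one before it is completed fails the run):
1. the pliers, off the rest, have their jaws around the unsnapped stud (jaw point within 10 mm of the stud) (distance between jaws and stud below 0.01 m and value of joint cap below 0.0015 m), for 0.1 s.
2. the cap has clicked home (at least 2.4 of its 3 mm) with the jaws still around it (value of joint cap above 0.0024 m and distance between jaws and stud below 0.014 m), for 0.2 s.
At the end, for the whole second after the job is handed in: The cap is home (at least 2.4 of 3 mm); the pliers lie released, open (joint under 0.02), flat (tilt under 0.1 rad) and still on both rails of the rest, jaws the same way as at the start (within 0.25 rad), within 20 mm of their nominal place lengthwise and across (value of joint cap above 0.0024 m and x of grip in the frame of rest_mid between -0.047 and -0.007 m and y of grip in the frame of rest_mid between -0.02 and 0.02 m and z of grip in the frame of rest_mid between 0.005 and 0.015 m and x of jaws in the frame of rest_mid above 0.05 m and angle between the x axis of jaws and the x axis of rest_mid, either way round below 0.25 rad and angle between jaws's own z axis and vertical below 0.1 rad and value of joint pliers_l below 0.02 rad and velocity of joint cap below 0.01 m/s); the robot touches nothing.
It fails at once if the pliers press on the cap with more than 10 N (it cracks) (contact force between pliers and cap above 10 N).
It fails at once if the plate is bent more than 7 mm sideways (value of joint plate above 0.007 m or value of joint plate below -0.007 m).
It fails at once if the fingers or the arm touch the cap (contact force between any of the fingers, the arm and cap above 0.5 N).
It fails at once if the bowl, the spool or the screwdriver is moved by more than 30 mm (distance of any of bowl_rim, spool, driver from where it was at the start of the episode above 0.03 m).
It also fails if it takes over 72 s, if anything falls off the work surface, if the arm or the gripper's body presses on something with over 40 N, if the wrist force passes 120 N, or if a joint passes its speed limit or range.

### The arm

A 6-joint arm with a two-finger parallel gripper is mounted at the origin on the work surface. World frame = base frame: x ahead of the robot, y to its left, z up, the work surface at z = 0. Lengths are in m, angles in rad, forces in N, time in s.
With the tool pointing down it reaches from about 0.325 to 0.775 m from the base axis. Payload 5.5 kg.
Tool frame: the origin (TCP) lies between the finger pads; the fingertips stand 22 mm ahead of it and the grasp point (between the pads) lies 3 mm ahead of it (env.tip_reach is the distance from the TCP to the fingertips, in m); z points along the fingers, y is the direction in which the jaws open and shut (so a half turn about z gives the same grasp; the last joint's range is limited). The gripper opens to 88 mm and grips with 3 to 60 N. Pads are 20 mm wide; open, the fingers measure 115 mm over their backs; the gripper's body (75 mm by 178 mm) begins 61 mm behind the grasp point.
Start: joints at [1.134, 0.091, 1.231, -0, 1.82, -0.057], TCP at [0.222, 0.557, 0.245] pointing down, gripper open.
Joint ranges: [-2.87, 2.87], [-0.86, 2.18], [0.17, 2.46], [-1.51, 4.65], [0.06, 2.69], [-2.65, 2.65]. Speed limits (rad/s): [2.57, 2.57, 3.01, 3.14, 3.14, 3.14].

### API

Orientations are given as a unit quaternion [w, x, y, z].
In Python, from plant import monitor, snapshot, ticket, spotter, env gives the robot as it stands.
- The arm moves only by the tool send_rows, never from a script. Its argument "increments" is a list that holds one entry, the list of rows, each a list of 7 numbers: the turn, a rotation vector about the tool's x, y, z in degrees, then the shift along the tool's x, y, z in mm, then the finger opening in mm, from 0 to 87.8. In form: [[[wx, wy, wz, dx, dy, dz, claw], ...]]. A call has 1 to 12 rows; each row shifts and turns the commanded pose from where the row before left it, along the tool's axes as they then stand; what a row does not reach is not made up. A row lasts 1/8 s, in which the tool goes at most 62.5 mm and 10.7 degrees, less where a joint would pass 70% of its speed; a pose out of reach is approached as far as the arm can. A call with a gripper value outside its range is refused whole. The fingers move at their own pace and stop on an object; "newtons" is the grip in N (left out, the last holds). Time passes only in rows, so rows that do not move let the fingers close. It gives the time, the measured TCP pose, the force and the opening at its end, in the units of the state.
- monitor.get_obs(): the state, without advancing time (a new reading comes with each control period).
- snapshot(name): name is "scene" or "top" or "wrist"; returns a dict with "frame" (420x560x3 uint8, red, green, blue), "mtx" (3x3 intrinsics, pixels), "k1" (the pictures are not rectified: a ray, as slopes to the right and down, at radius r is drawn at 1 + k1 r^2 times it, then the intrinsics apply), "R" (3x3) and "t" (3): a world point X has camera coordinates R X + t. Camera axes: x right, y down, z forward; pixel columns grow to the right and rows downward; lengths in m; the calibration is good to about 2 mm. A picture is of the moment at which its call begins. There is no depth.
- ticket.job_done(): hands the job in, once; it reports no verdict.
Trained networks look in a picture, given as the dict that the camera call returned (one of the last four; its "shot" number tells which), for a name from the list of things; names that differ only in an ending like _2 or _b are one class to them, and where a whole thing is asked for, a point or a joint stands for the part that bears it (a point fixed in the world has none). Each returns a list of dicts, best first, with "conf" (0 to 1); they miss things now and then, are a little off and sometimes report something else, mostly with a low value. They report only what shows in the picture. A call takes as long as a camera call. They do not tell look-alikes from the thing itself.
- spotter.recognise(target, picture): "box" ([left, top, right, bottom] in pixels, round what is visible of it).
- spotter.regions_of(target, picture): "pixels" (420x560 bool, what is visible of it) and "box" ([left, top, right, bottom] in pixels, round what is visible of it).
The state is a dict: "clock": time; "q": joint angles; "qd": joint speeds; "effort": joint torques, N m; "tcp_pos": TCP position; "eef_rot": TCP orientation; "ft_force": force on the tool from outside, world axes, zero at the start; "ft_torque": the same for the moment, N m; "gripper_width": finger opening in m.
Only numpy, scipy, OpenCV 4.12 (cv2) and the standard library are available. Lean on these libraries where they do the work, as an engineer would, in place of code of your own. Each camera call takes 0.05 s, during which the arm holds its last target.

## Working session

There is one attempt and no reset: what is moved stays moved. The work goes in short steps, Python scripts to look and compute and a tool call to move; the robot and the scene stay as the last step left them, time stands still between calls to the robot, and variables do not carry over. Pictures are saved under pics/ and viewed, and the job is handed in when it is done.

Besides the shell and the picture viewer there is one more tool, called after "Request:" as name(argument=value, ...), one argument or row to a line, values as JSON. send_rows: Moves the arm, as the interface text tells. Its arguments: {"type":"object","properties":{"increments":{"type":"array"},"newtons":{"type":"number"}},"required":["increments"]}

```bash
ls; mkdir -p pics; python3 - <<'E'
from plant import monitor, snapshot, ticket, spotter, env
import cv2
print(monitor.get_obs())
for n in ["scene","top","wrist"]:
    s=snapshot(n); cv2.imwrite(f"pics/{n}0.png",s["frame"][:,:,::-1]); print(n,s["mtx"],s["k1"],s["R"],s["t"],s["shot"])
    for t in ["grip","jaws","stud","rest_mid","bowl_rim","spool","driver"]:
        try: print(t,[(d["box"],round(d["conf"],2)) for d in spotter.recognise(t,s)])
        except Exception as e: print(t,e)
print(monitor.get_obs()["clock"])
E
```

```text
pics
{'clock': 0.0, 'q': array([ 1.13429905e+00,  9.18257943e-02,  1.23185954e+00, -1.91824606e-05,
        1.81979597e+00, -5.67087829e-02]), 'qd': array([ 0.00011896, -0.00040086,  0.00018214,  0.00146912, -0.00145041,
       -0.00050665]), 'effort': array([ 9.53460585e-05, -4.46447790e+01, -4.06451261e+01,  6.97500911e-02,
        2.91751453e-02, -1.17663776e-04]), 'tcp_pos': array([0.22234025, 0.55701293, 0.24354151]), 'eef_rot': array([-2.21504909e-04,  1.88757274e-01,  9.82023319e-01, -9.18030231e-04]), 'ft_force': array([-0.63545048,  1.10127786, -0.06637024]), 'ft_torque': array([ 0.07098274, -0.03009009,  0.07535794]), 'gripper_width': 0.08767632885839875}
scene [[480.94280645   0.         266.08414717]
 [  0.         480.94280645 208.44159908]
 [  0.           0.           1.        ]] -0.1347933596354444 [[ 0.73848362  0.67421566  0.00867086]
 [ 0.4348244  -0.46636584 -0.77034449]
 [-0.51533453  0.57265709 -0.63756896]] [-0.32748185 -0.1795634   1.39700375] 1
grip [([60.9, 206.1, 139.4, 230.6], 0.87), ([181.6, 198.5, 235.5, 230.8], 0.84), ([108.3, 258.9, 191.4, 298.0], 0.6
[... 1188 characters left out ...]
243.3], 0.68), ([299.7, 166.2, 341.5, 250.8], 0.24)]
stud [([166.7, 122.0, 185.3, 161.7], 0.85)]
rest_mid [([302.1, 166.3, 342.4, 251.9], 0.69)]
bowl_rim [([223.0, 67.5, 264.9, 118.9], 0.91)]
spool [([236.2, 179.2, 258.0, 206.7], 0.6)]
driver [([225.6, 236.6, 245.6, 316.6], 0.84)]
wrist [[314.48108391   0.         278.31467117]
 [  0.         314.48108391 209.15514398]
 [  0.           0.           1.        ]] -0.05595185829120115 [[ 3.70262976e-01  9.28926788e-01  5.92116371e-04]
 [ 8.91941215e-01 -3.55698744e-01  2.79140237e-01]
 [ 2.59511459e-01 -1.02827162e-01 -9.60250164e-01]] [-0.60093584 -0.03484567  0.38995458] 3
grip []
jaws []
stud []
rest_mid []
bowl_rim []
spool []
driver []
1.2
```

View pics/scene0.png

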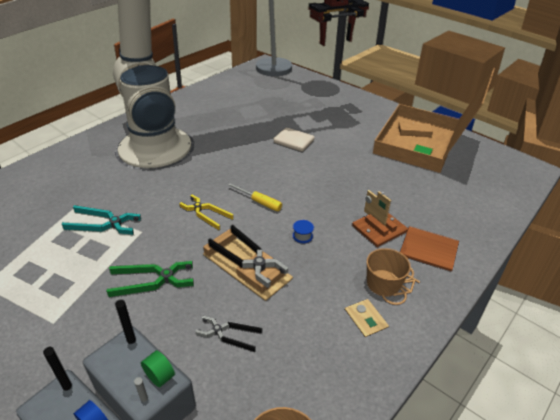

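View pics/top0.png

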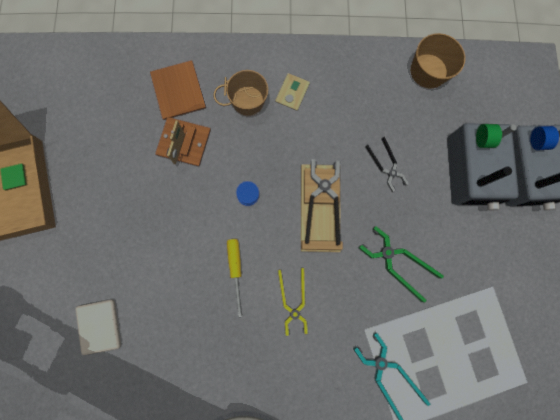

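```bash
python3 - <<'E'
import cv2
a=cv2.imread("pics/top0.png"); cv2.imwrite("pics/top0_c.png",cv2.resize(a[110:350,130:450],None,fx=2.5,fy=2.5,interpolation=cv2.INTER_CUBIC))
a=cv2.imread("pics/scene0.png"); cv2.imwrite("pics/scene0_c.png",cv2.resize(a[170:310,190:440],None,fx=3.2,fy=3.2,interpolation=cv2.INTER_CUBIC))
E
```

```text
(no output)
```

View pics/top0_c.png

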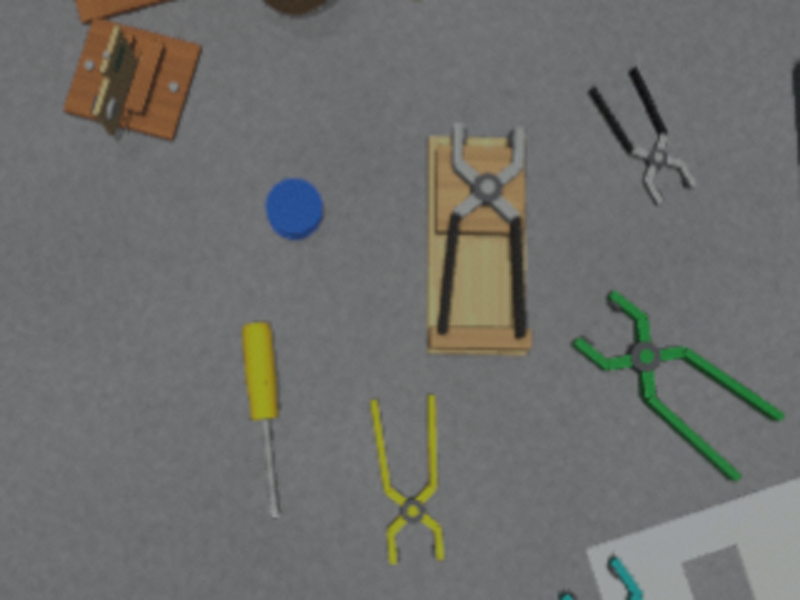

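View pics/scene0_c.png

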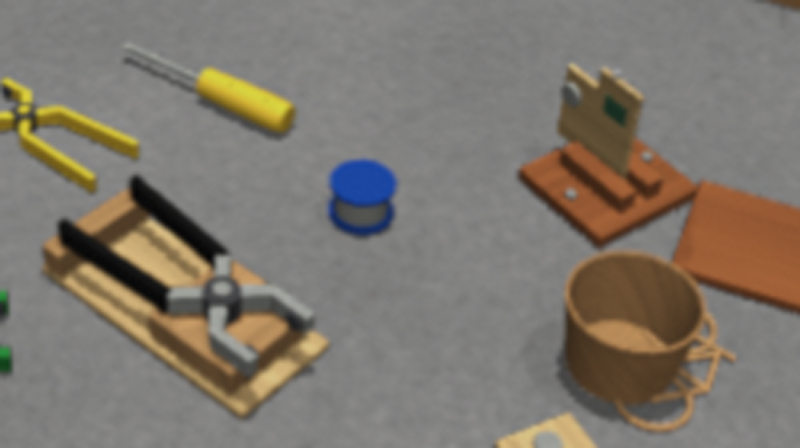

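```bash
cat > h.py <<'E'
import numpy as np, cv2
from scipy.spatial.transform import Rotation as Rot
def undist(s,uv):
    K=s["mtx"]; k=s["k1"]
    uv=np.atleast_2d(np.array(uv,float))
    d=np.array([k,0,0,0,0],float)
    return cv2.undistortPoints(uv.reshape(-1,1,2),K,d).reshape(-1,2)
def ray(s,uv):
    n=undist(s,uv); d=np.c_[n,np.ones(len(n))]@s["R"]
    return -s["R"].T@s["t"], d
def onz(s,uv,z):
    C,d=ray(s,uv); z=np.broadcast_to(z,len(d))
    return C+d*((z-C[2])/d[:,2])[:,None]
def proj(s,X):
    X=np.atleast_2d(X)@s["R"].T+s["t"]
    n=X[:,:2]/X[:,2:]; r2=(n**2).sum(1,keepdims=True)
    return (n*(1+s["k1"]*r2))*[s["mtx"][0,0],s["mtx"][1,1]]+s["mtx"][:2,2]
def tri(obs):
    A=[];b=[]
    for s,uv in obs:
        C,d=ray(s,uv); d=d[0]/np.linalg.norm(d[0]); P=np.eye(3)-np.outer(d,d); A.append(P); b.append(P@C)
    X=np.linalg.lstsq(np.vstack(A),np.hstack(b),rcond=None)[0]
    return X
import pickle
def save(s,name):
    cv2.imwrite(f"pics/{name}.png",s["frame"][:,:,::-1]); pickle.dump({k:s[k] for k in("frame","mtx","k1","R","t")},open(f"pics/{name}.pkl","wb"))
def load(name): return pickle.load(open(f"pics/{name}.pkl","rb"))
E
cat > look.py <<'E'
import sys
from h import *
from plant import monitor,snapshot
for a in sys.argv[1:]:
    n,name=a.split(":"); s=snapshot(n); save(s,name)
o=monitor.get_obs(); print(o["clock"],o["tcp_pos"].round(4),o["eef_rot"].round(4),o["ft_force"].round(2),o["ft_torque"].round(3),round(o["gripper_width"]*1000,2))
E
python3 look.py top:t1 scene:s1
python3 - <<'E'
from h import *
s=load("t1")
P={"piv":(324.8,184.8,.05),"hl":(307.2,242.8,.05),"hr":(338.4,243.6,.05),"jl":(313.2,160,.05),"jr":(337.2,162,.05)}
W={k:onz(s,v[:2],v[2])[0] for k,v in P.items()}
for k in W: print(k,W[k].round(4))
# crop coords top
f=lambda x,y:(130+x/2.5,110+y/2.5)
g=lambda x,y:(190+x/3.2,170+y/3.2)
sc=load("s1")
print("plate ends top z~.08/.1",onz(s,[f(103,125),f(118,28),f(112,105)],[.079,.097,.062]))
print("cap scene z .062",onz(sc,[g(570,92)],[.062]), "tri", tri([(s,f(112,105)),(sc,g(570,92))]))
for n,uv in [("bowl",(247,93)),("spool",(248,193)),("driver",(235,275))]: print(n,onz(s,[uv],[.06 if n=="bowl" else .02]))
E
```

```text
1.3 [0.2224 0.5573 0.2446] [ 0.      0.1887  0.982  -0.    ] [ 0.16 -0.87 -0.76] [-0.038  0.059  0.007] 87.99
piv [ 0.5716 -0.1633  0.05  ]
hl [ 0.4518 -0.1257  0.05  ]
hr [ 0.4505 -0.1887  0.05  ]
jl [ 0.6243 -0.14    0.05  ]
jr [ 0.6207 -0.1902  0.05  ]
plate ends top z~.08/.1 [[0.61232287 0.14772058 0.079     ]
 [0.6869978  0.13566684 0.097     ]
 [0.63440659 0.14503677 0.062     ]]
cap scene z .062 [[0.63014639 0.14869367 0.062     ]] tri [0.63282503 0.14390207 0.06632786]
bowl [[ 7.66646525e-01 -4.67142205e-04  6.00000000e-02]]
spool [[ 0.55912559 -0.00453027  0.02      ]]
driver [[0.38731296 0.01974616 0.02      ]]
```

```bash
cat > goto.py <<'E'
# usage: goto x y z yaw(deg of tool y axis): prints turn about tool z then shift in tool axes (after turn)
import sys
from h import *
from plant import monitor
o=monitor.get_obs(); q=o["eef_rot"]; R=Rot.from_quat([q[1],q[2],q[3],q[0]]).as_matrix()
x,y,z,a=map(float,sys.argv[1:5]); a=np.radians(a)
T=np.c_[[np.sin(a),-np.cos(a),0],[np.cos(a),np.sin(a),0],[0,0,-1]]; T[:,0]=np.cross(T[:,1],T[:,2])
rv=np.degrees(Rot.from_matrix(R.T@T).as_rotvec()); d=np.array([x,y,z])-o["tcp_pos"]
print("rotvec",rv.round(2),"shift(after turn) mm",(T.T@d*1000).round(1),"shift(cur axes)",(R.T@d*1000).round(1))
E
python3 - <<'E'
from h import *
from plant import monitor,snapshot
s=snapshot("wrist");o=monitor.get_obs();q=o["eef_rot"]; R=Rot.from_quat([q[1],q[2],q[3],q[0]]).as_matrix()
C=-s["R"].T@s["t"]; print("cam off tool",R.T@(C-o["tcp_pos"]),"fwd tool",R.T@s["R"][2],"right",R.T@s["R"][0])
E
python3 goto.py .47 -.16 .26 92.9
```

```text
cam off tool [ 0.07569233  0.00065854 -0.13989999] fwd tool [-2.79162789e-01  7.03643449e-04  9.60243533e-01] right [ 5.09774735e-04  9.99999699e-01 -5.84573686e-04]
rotvec [ -0.    -0.   -24.66] shift(after turn) mm [-211.  -728.9  -15.4] shift(cur axes) [-495.8 -574.4  -15.4]
```

Request:
send_rows(
  increments=[
    [[0, 0, -8.2, 0, 0, 0, 87.8], [0, 0, -8.2, 0, 0, 0, 87.8], [0, 0, -8.26, 0, 0, 0, 87.8], [0, 0, 0, -15, -52, 0, 87.8], [0, 0, 0, -15, -52, 0, 87.8], [0, 0, 0, -15, -52, 0, 87.8], [0, 0, 0, -15, -52, 0, 87.8], [0, 0, 0, -15, -52, 0, 87.8], [0, 0, 0, -15, -52, 0, 87.8], [0, 0, 0, -15, -52, 0, 87.8], [0, 0, 0, -15, -52, 0, 87.8], [0, 0, 0, -15, -52, 0, 87.8]],
  ],
)

```text
clock: 2.85
tcp_pos: [0.3812, 0.095, 0.245]
eef_rot: [0.001, -0.025, 1.0, 0.0]
ft_force: [-0.1, -0.3, -0.9]
gripper_width: 0.0879
```

Request:
send_rows(
  increments=[
    [[0, 0, 0, -15, -52, -4, 87.8], [0, 0, 0, -15, -52, -4, 87.8], [0, 0, 0, -15, -52, -4, 87.8], [0, 0, 0, -15, -52, -4, 87.8], [0, 0, 0, -1, -1, 0, 87.8], [0, 0, 0, 0, 0, 0, 87.8]],
  ],
)

```text
clock: 3.6
tcp_pos: [0.4523, -0.1086, 0.2605]
eef_rot: [-0.0, -0.025, 1.0, 0.0]
ft_force: [0.7, 0.8, -0.1]
gripper_width: 0.088
```

```bash
python3 look.py wrist:w1
```

```text
3.65 [ 0.4523 -0.1081  0.2607] [ 0.000e+00 -2.560e-02  9.997e-01  2.000e-04] [-0.62  0.15 -0.77] [ 0.048 -0.067  0.005] 87.68
```

View pics/w1.png

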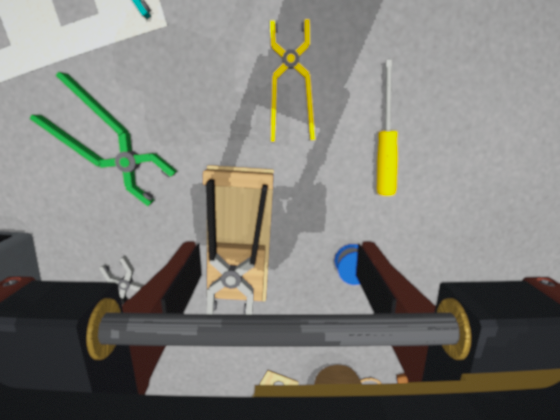

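```bash
python3 - <<'E'
from h import *
s=load("w1")
print(onz(s,[(231,279),(211,182),(264,187)],.05).round(4))
E
python3 goto.py .52 -.16 .2 92.9
```

```text
[[ 0.572  -0.161   0.05  ]
 [ 0.4504 -0.1847  0.05  ]
 [ 0.4532 -0.1243  0.05  ]]
rotvec [0.03 0.   0.04] shift(after turn) mm [-65.  -55.2  60.7] shift(cur axes) [-65.  -55.3  60.7]
```

Request:
send_rows(
  increments=[
    [[0, 0, 0, -33, -28, 30, 87.8], [0, 0, 0, -33, -28, 30, 87.8], [0, 0, 0, 0, 0, 0, 87.8], [0, 0, 0, 0, 0, 0, 87.8]],
  ],
)

```text
clock: 4.15
tcp_pos: [0.5211, -0.1602, 0.2015]
eef_rot: [0.0, -0.026, 1.0, 0.0]
ft_force: [-0.3, -0.2, 0.2]
gripper_width: 0.0877
```

```bash
python3 look.py wrist:w2; python3 - <<'E'
import cv2
a=cv2.imread("pics/w2.png"); cv2.imwrite("pics/w2_c.png",cv2.resize(a[0:300,180:380],None,fx=2,fy=2,interpolation=cv2.INTER_CUBIC))
E
```

```text
4.2 [ 0.5212 -0.1603  0.2024] [ 1.100e-03 -2.610e-02  9.997e-01 -3.000e-04] [ 0.19 -0.84  0.07] [ 0.01  -0.013 -0.049] 87.58
```

View pics/w2_c.png

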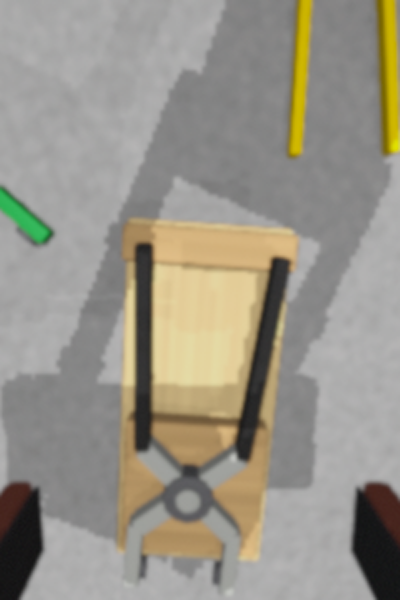

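```bash
python3 - <<'E'
from h import *
s=load("w2")
f=lambda L:[(180+x/2,y/2) for x,y in L]
W=onz(s,f([(188,500),(144,247),(281,262),(142,448),(244,457),(132,580),(230,588)]),.05)
print(W.round(4))
piv=W[0];hm=(W[1]+W[2])/2;hs=(W[3]+W[4])/2
for a,b in((hm,piv),(hm,hs),(hm,(W[5]+W[6])/2)): print(np.degrees(np.arctan2(*(b-a)[1::-1])))
l=(W[3]-W[1]);r=(W[4]-W[2]); al=[np.degrees(np.arctan2(v[1],v[0])) for v in(l,r)]; print("handle dirs",al,np.mean(al))
R=onz(s,f([(125,220),(298,230),(122,257),(297,267)]),.03); print(R.round(4))
v=R[1]-R[0]; print("rail yaw",np.degrees(np.arctan2(v[1],v[0]))-90)
E
```

```text
[[ 0.5732 -0.1613  0.05  ]
 [ 0.4516 -0.187   0.05  ]
 [ 0.4549 -0.125   0.05  ]
 [ 0.5469 -0.1851  0.05  ]
 [ 0.5489 -0.1349  0.05  ]
 [ 0.6202 -0.1884  0.05  ]
 [ 0.6223 -0.1368  0.05  ]]
-2.507187370879644
-2.410610167612675
-2.2297616871729873
handle dirs [np.float64(1.1531631435911098), np.float64(-6.0024956239123695)] -2.42466624016063
[[ 0.44   -0.198   0.03  ]
 [ 0.4402 -0.1155  0.03  ]
 [ 0.4573 -0.1991  0.03  ]
 [ 0.4575 -0.1144  0.03  ]]
rail yaw -0.12246561455998517
```

```bash
python3 goto.py .5015 -.1585 .043 87.6
```

```text
rotvec [-0.03  0.12  5.39] shift(after turn) mm [ 19.7   1.  159.4] shift(cur axes) [ 19.9   2.9 159.4]
```

Request:
send_rows(
  increments=[
    [[0, 0, 5.4, 0, 0, 0, 87.8], [0, 0, 0, 19.7, 1, 0, 87.8], [0, 0, 0, 0, 0, 35, 87.8], [0, 0, 0, 0, 0, 35, 87.8], [0, 0, 0, 0, 0, 30, 87.8], [0, 0, 0, 0, 0, 0, 87.8], [0, 0, 0, 0, 0, 0, 87.8]],
  ],
)

```text
clock: 5.08
tcp_pos: [0.5023, -0.1596, 0.1034]
eef_rot: [0.002, 0.022, 1.0, -0.001]
ft_force: [1.1, -0.5, -0.6]
gripper_width: 0.0877
```

```bash
python3 look.py wrist:w3 top:t3;python3 goto.py .5015 -.1585 .043 87.6
```

```text
5.175 [ 0.5026 -0.1599  0.1034] [ 2.000e-03  2.160e-02  9.998e-01 -7.000e-04] [-0.14 -0.24  0.65] [-0.042  0.055 -0.   ] 87.92
rotvec [-0.08  0.23 -0.08] shift(after turn) mm [ 1.1  1.3 60.4] shift(cur axes) [ 1.4  1.4 60.4]
```

View pics/w3.png

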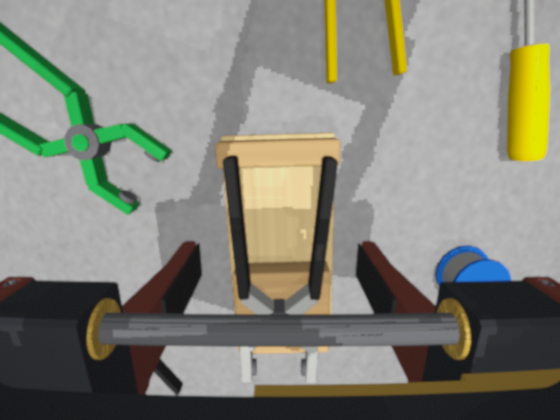

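Request:
send_rows(
  increments=[
    [[0, 0, 0, 1, 1, 25, 87.8], [0, 0, 0, 0, 0, 20, 87.8], [0, 0, 0, 0, 0, 15, 87.8], [0, 0, 0, 0, 0, 0, 87.8], [0, 0, 0, 0, 0, 0, 87.8], [0, 0, 0, 0, 0, 0, 76]],
  ],
  newtons=14,
)

```text
clock: 5.92
tcp_pos: [0.5012, -0.1589, 0.0416]
eef_rot: [0.001, 0.022, 1.0, -0.0]
ft_force: [0.4, -0.1, -0.1]
gripper_width: 0.0808
```

```bash
python3 look.py wrist:w4 scene:s4
```

```text
6.025 [ 0.501  -0.1588  0.0414] [ 6.000e-04  2.180e-02  9.998e-01 -2.000e-04] [ 0.01 -0.25 -0.69] [ 0.058 -0.002  0.033] 76.43
```

View pics/w4.png

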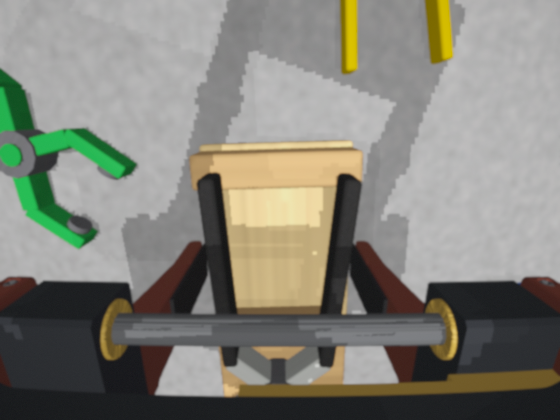

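Request:
send_rows(
  increments=[
    [[0, 0, 0, 0, 0, -1.5, 72], [0, 0, 0, 0, 0, 0, 68], [0, 0, 0, 0, 0, 0, 66], [0, 0, 0, 0, 0, 0, 64], [0, 0, 0, 0, 0, 0, 62], [0, 0, 0, 0, 0, 0, 60], [0, 0, 0, 0, 0, 0, 58], [0, 0, 0, 0, 0, 0, 56], [0, 0, 0, 0, 0, 0, 56], [0, 0, 0, 0, 0, 0, 56]],
  ],
  newtons=14,
)

```text
clock: 7.28
tcp_pos: [0.5006, -0.1587, 0.0423]
eef_rot: [0.0, 0.022, 1.0, -0.0]
ft_force: [-1.5, -1.0, 3.2]
gripper_width: 0.0562
```

```bash
python3 look.py wrist:w5 top:t5; python3 -c "
import cv2
a=cv2.imread('pics/t5.png'); cv2.imwrite('pics/t5_c.png',cv2.resize(a[110:290,230:430],None,fx=3,fy=3))"
```

```text
7.375 [ 0.5006 -0.1587  0.0423] [ 1.000e-04  2.180e-02  9.998e-01 -1.000e-04] [-1.38 -0.22  3.01] [-0.131  0.217  0.029] 56.22
```

View pics/w5.png

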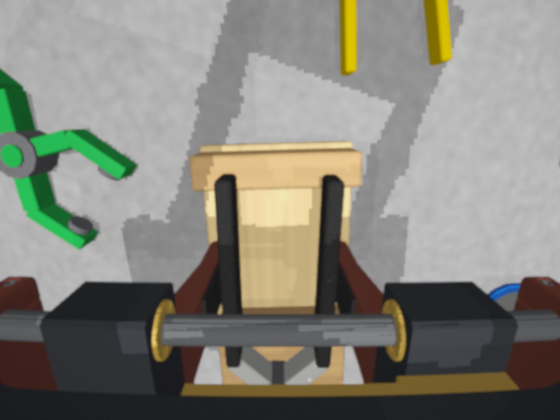

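View pics/t5_c.png

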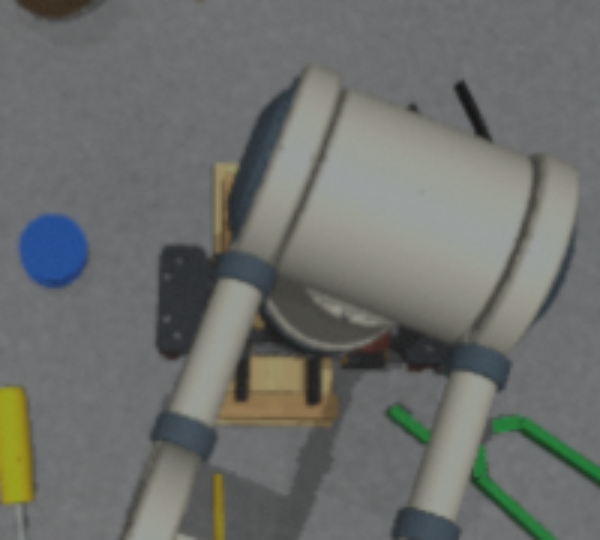

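Request:
send_rows(
  increments=[
    [[0, 0, 0, 0, 0, -5, 56], [0, 0, 0, 0, 0, -10, 56], [0, 0, 0, 0, 0, -20, 56], [0, 0, 0, 0, 0, -30, 56], [0, 0, 0, 0, 0, -35, 56], [0, 0, 0, 0, 0, -40, 56], [0, 0, 0, 0, 0, -40, 56], [0, 0, 0, 0, 0, -30, 56], [0, 0, 0, 0, 0, -10, 56], [0, 0, 0, 0, 0, 0, 56], [0, 0, 0, 0, 0, 0, 56]],
  ],
)

```text
clock: 8.75
tcp_pos: [0.5002, -0.1585, 0.2605]
eef_rot: [-0.001, 0.022, 1.0, 0.0]
ft_force: [-0.6, 0.6, -2.1]
gripper_width: 0.0563
```

```bash
python3 look.py wrist:w6 scene:s6; python3 goto.py .66 .145 .28 81
```

```text
8.85 [ 0.5002 -0.1585  0.2605] [-1.300e-03  2.180e-02  9.998e-01  5.000e-04] [ 0.08  0.41 -1.01] [ 0.068  0.042 -0.   ] 56.49
rotvec [ 0.04 -0.15  6.5 ] shift(after turn) mm [-110.4  324.8  -19.5] shift(cur axes) [-146.4  310.2  -19.6]
```

View pics/s6.png

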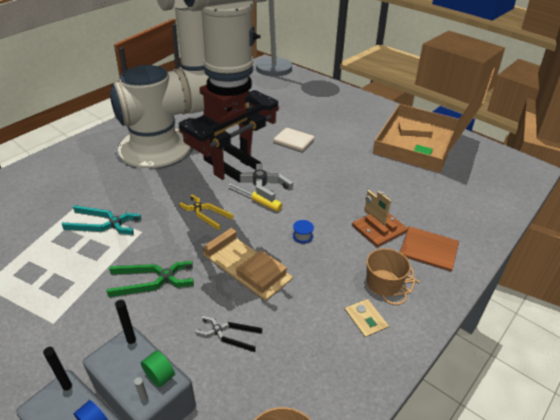

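Request:
send_rows(
  increments=[
    [[0, 0, 6.5, 0, 0, 0, 56], [0, 0, 0, -11, 32, -2, 56], [0, 0, 0, -13, 38, -2, 56], [0, 0, 0, -15, 44, -3, 56], [0, 0, 0, -15, 44, -3, 56], [0, 0, 0, -15, 44, -3, 56], [0, 0, 0, -15, 44, -3, 56], [0, 0, 0, -15, 44, -2, 56], [0, 0, 0, -11, 35, -2, 56], [0, 0, 0, 0, 0, 0, 56], [0, 0, 0, 0, 0, 0, 56], [0, 0, 0, 0, 0, 0, 56]],
  ],
)

```text
clock: 10.35
tcp_pos: [0.6598, 0.1439, 0.2823]
eef_rot: [0.0, 0.079, 0.997, -0.0]
ft_force: [-0.4, 0.3, -1.3]
gripper_width: 0.0562
```

```bash
python3 look.py wrist:w7; python3 -c "
import cv2
a=cv2.imread('pics/w7.png'); cv2.imwrite('pics/w7_c.png',cv2.resize(a[20:260,140:420],None,fx=2.5,fy=2.5,interpolation=cv2.INTER_CUBIC))"
```

```text
10.4 [0.6598 0.1439 0.2825] [ 2.000e-04  7.920e-02  9.969e-01 -1.000e-04] [-0.34  0.02 -0.8 ] [0.042 0.055 0.015] 55.7
```

View pics/w7.png

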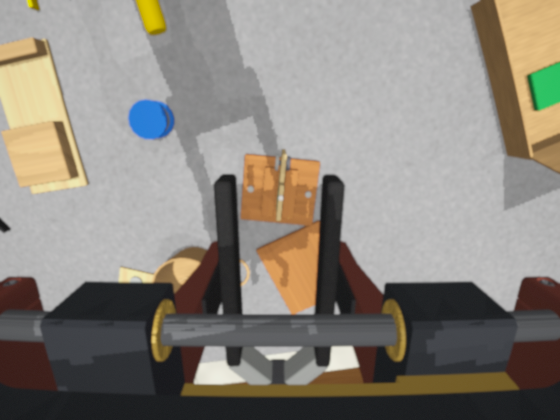

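View pics/w7_c.png

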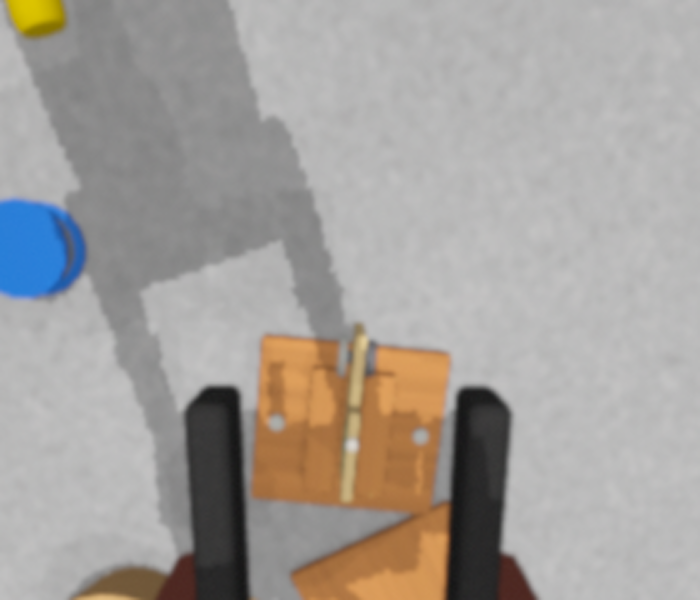

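```bash
python3 - <<'E'
from h import *
s=load("w7")
f=lambda L:[(140+x/2.5,20+y/2.5) for x,y in L]
W=onz(s,f([(361,327),(357,405),(353,413),(346,500)]),[.079,.079,.097,.097]); print(W.round(4))
v=W[3]-W[0]; print(np.degrees(np.arctan2(v[1],v[0])))
F=onz(s,f([(262,336),(450,352),(252,497),(433,513)]),.01);print(F.round(4))
for a,b in((0,1),(2,3)): v=F[b]-F[a]; print(np.degrees(np.arctan2(v[1],v[0]))-90)
for a,b in((0,2),(1,3)): v=F[b]-F[a]; print(np.degrees(np.arctan2(v[1],v[0])))
print("cap/back",onz(s,f([(338,355),(377,358)]),.066).round(4))
E
python3 goto.py .70 .135 .21 84
```

```text
[[0.62   0.1575 0.079 ]
 [0.6536 0.1505 0.079 ]
 [0.6532 0.1486 0.097 ]
 [0.6908 0.1396 0.097 ]]
-14.150454335667057
[[0.6235 0.1061 0.01  ]
 [0.6471 0.2018 0.01  ]
 [0.7092 0.0843 0.01  ]
 [0.7342 0.1816 0.01  ]]
-13.890130808201121
-14.38017377160159
-14.290304634646558
-13.04023312735806
cap/back [[0.6321 0.1453 0.066 ]
 [0.6363 0.1626 0.066 ]]
rotvec [-0.    0.02 -3.09] shift(after turn) mm [-40.9  -4.7  72.5] shift(cur axes) [-41.   -2.5  72.5]
```

```bash
python3 goto.py .70 .138 .205 76
```

```text
rotvec [-0.    0.02  4.91] shift(after turn) mm [-40.4   4.   77.5] shift(cur axes) [-40.6   0.5  77.5]
```

Request:
send_rows(
  increments=[
    [[0, 0, 4.9, 0, 0, 0, 56], [0, 0, 0, -20, 2, 25, 56], [0, 0, 0, -20, 2, 30, 56], [0, 0, 0, 0, 0, 22, 56], [0, 0, 0, 0, 0, 0, 56], [0, 0, 0, 0, 0, 0, 56]],
  ],
)

```text
clock: 11.15
tcp_pos: [0.7, 0.139, 0.207]
eef_rot: [0.001, 0.121, 0.993, 0.0]
ft_force: [0.2, 0.1, -1.7]
gripper_width: 0.0561
```

```bash
python3 look.py wrist:w8 wrist:w8b; python3 -c "
import cv2
a=cv2.imread('pics/w8.png'); cv2.imwrite('pics/w8_c.png',cv2.resize(a[50:200,200:360],None,fx=4,fy=4,interpolation=cv2.INTER_CUBIC))"
```

```text
11.25 [0.7002 0.1393 0.2077] [1.700e-03 1.211e-01 9.926e-01 4.000e-04] [ 0.64  0.08 -0.52] [-0.     0.092 -0.019] 56.28
```

View pics/w8_c.png

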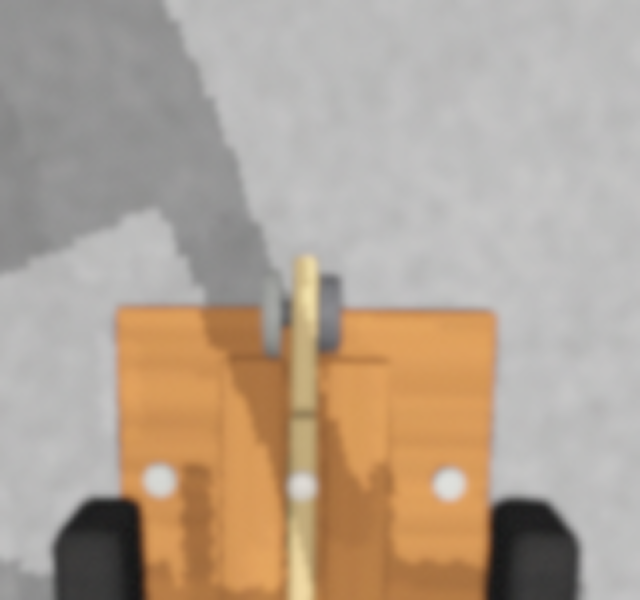

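View pics/w8.png

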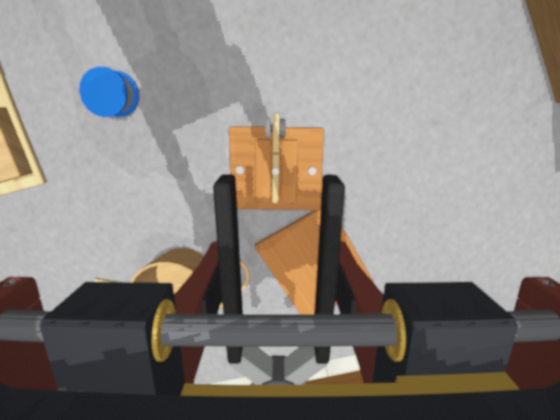

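```bash
python3 - <<'E'
from h import *
for n in("w8","w8b"):
    s=load(n)
    f=lambda L:[(200+x/4,50+y/4) for x,y in L]
    W=onz(s,f([(306,255),(303,410),(302,416),(301,596)]),[.079,.079,.097,.097]); print(W.round(4))
    v=W[3]-W[0]; print(np.degrees(np.arctan2(v[1],v[0])), np.linalg.norm(W[1]-W[0]))
    F=onz(s,f([(118,309),(497,313)]),.01); v=F[1]-F[0]; print("foot",np.degrees(np.arctan2(v[1],v[0]))-90)
    H=onz(s,f([(263,315),(341,315)]),.0715); print("faces",H.round(4))
    a=np.radians(-13.9); ex=np.array([np.cos(a),np.sin(a),0]);ey=np.array([-np.sin(a),np.cos(a),0])
    S=W[0]+12e-3*ex; print("stud",S.round(4), "faces y",((H-S)@ey).round(4),((H-S)@ex).round(4))
E
```

```text
[[0.6232 0.1573 0.079 ]
 [0.6537 0.149  0.079 ]
 [0.653  0.1491 0.097 ]
 [0.6884 0.1401 0.097 ]]
-14.795171994013081 0.03155424919555022
foot -14.503873820083243
faces [[0.6329 0.1454 0.0715]
 [0.6369 0.1615 0.0715]]
stud [0.6349 0.1544 0.079 ] faces y [-0.0092  0.0074] [0.0002 0.0002]
[[0.6236 0.1575 0.079 ]
 [0.6541 0.1492 0.079 ]
 [0.6533 0.1493 0.097 ]
 [0.6889 0.1402 0.097 ]]
-14.790332718213175 0.031618524126429765
foot -14.492647108254303
faces [[0.6333 0.1456 0.0715]
 [0.6373 0.1617 0.0715]]
stud [0.6352 0.1546 0.079 ] faces y [-0.0092  0.0074] [0.0003 0.0003]
```

```bash
python3 - <<'E'
from h import *
s=load("w8"); tcp=np.array([.7,.1390,.2072]); q=[.0005,.1211,.9926,.0002]
R=Rot.from_quat([q[1],q[2],q[3],q[0]]).as_matrix()
W=onz(s,[(217,181),(240,181),(321,181),(343,181),(228,362),(242,362),(315,362),(329,362),(278,366)],tcp[2]-.0023+.01)
print(((W-tcp)@R*1000).round(1))
E
python3 -c "
import cv2
a=cv2.imread('pics/w8.png'); cv2.imwrite('pics/w8_d.png',cv2.resize(a[160:400,190:370],None,fx=3.2,fy=2.4,interpolation=cv2.INTER_CUBIC))"
```

```text
[[ 49.8 -25.5  -7.8]
 [ 49.8 -15.7  -7.8]
 [ 49.8  18.8  -7.7]
 [ 49.8  28.2  -7.7]
 [-45.2 -25.4  -7.7]
 [-45.1 -18.2  -7.7]
 [-45.2  19.6  -7.6]
 [-45.3  26.9  -7.6]
 [-47.7   0.5  -7.7]]
```

View pics/w8_d.png

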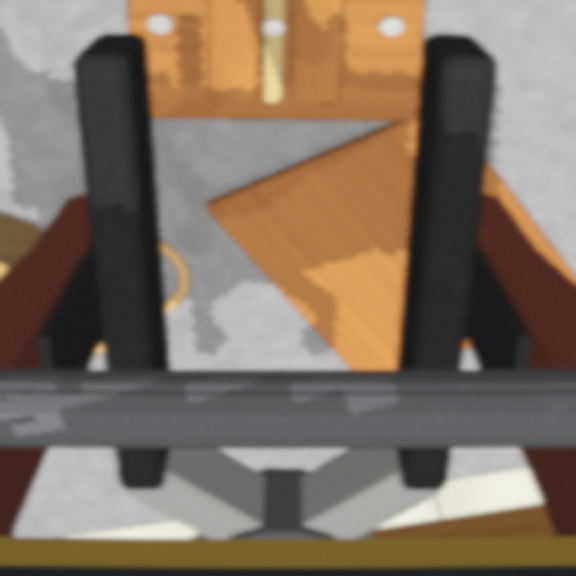

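```bash
python3 - <<'E'
from h import *
a=np.radians(-14.6); ex=np.array([np.cos(a),np.sin(a),0]);ey=np.array([-np.sin(a),np.cos(a),0]); S=np.array([.635,.1545,.062]); ez=np.array([0,0,1])
P=np.array([S-.012*ex+.017*ez,S+.019*ex+.017*ez,S+.019*ex+.035*ez,S+.05*ex+.035*ez, S-.0092*ey, S-.012*ex-.036*ez])
out=[]
for n,sl,z in(("t1",(100,180,140,230),8),("s1",(170,260,340,440),7)):
    s=load(n); uv=proj(s,P); print(uv.round(1))
    r0,r1,c0,c1=sl; im=cv2.resize(s["frame"][r0:r1,c0:c1,::-1],None,fx=z,fy=z,interpolation=cv2.INTER_CUBIC)
    for (u,v),c in zip(uv,[(0,0,255),(0,255,0),(255,0,0),(255,0,255),(0,255,255),(255,255,0)]): cv2.circle(im,(int((u-c0+.5)*z),int((v-r0+.5)*z)),4,c,1)
    cv2.imwrite(f"pics/{n}_p.png",im)
E
```

```text
[[166.6 154.6]
 [171.2 140.3]
 [169.3 137.3]
 [174.  122.9]
 [174.5 152.8]
 [172.1 162.1]]
[[368.8 190.1]
 [377.9 197.1]
 [379.1 190.8]
 [388.7 198. ]
 [368.3 199.8]
 [365.6 207.6]]
```

View pics/t1_p.png

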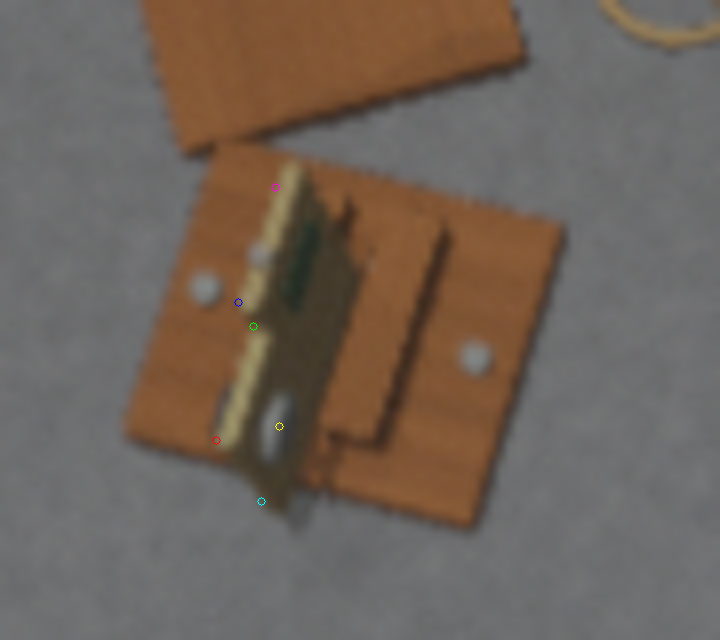

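View pics/s1_p.png

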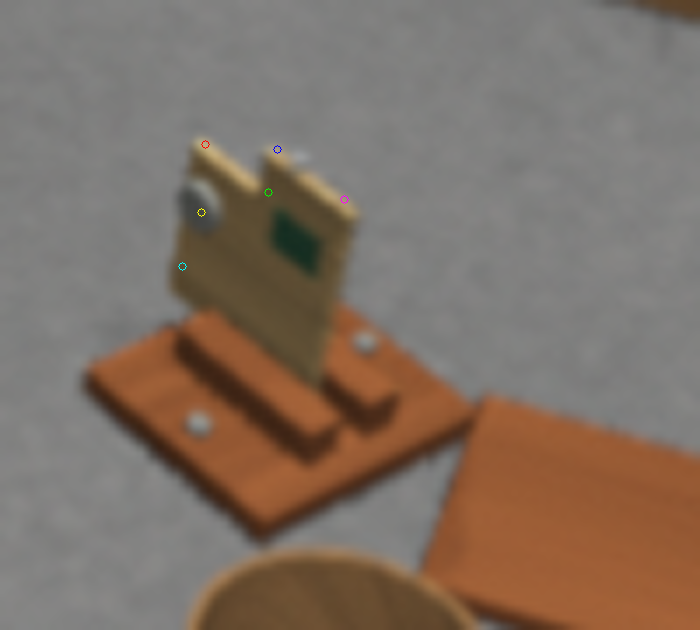

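```bash
python3 goto.py .4615 .1967 .207 75.4
```

```text
rotvec [0.07 0.18 0.69] shift(after turn) mm [245.5  -4.6   0.7] shift(cur axes) [ 2.455e+02 -1.700e+00 -1.000e-01]
```

Request:
send_rows(
  increments=[
    [[0, 0, 0.7, 0, 0, 0, 56], [0, 0, 0, 25, 0, 0, 56], [0, 0, 0, 40, 0, 0, 56], [0, 0, 0, 45, -1, 0, 56], [0, 0, 0, 45, -1, 0, 56], [0, 0, 0, 45, -1, 0, 56], [0, 0, 0, 30, -1, 0, 56], [0, 0, 0, 15, 0, 0, 56], [0, 0, 0, 0, 0, 35, 56], [0, 0, 0, 0, 0, 40, 56], [0, 0, 0, 0, 0, 40, 56], [0, 0, 0, 0, 0, 20, 56]],
  ],
)

```text
clock: 12.75
tcp_pos: [0.4612, 0.1968, 0.0679]
eef_rot: [-0.001, 0.127, 0.992, -0.001]
ft_force: [0.1, 0.1, -0.7]
gripper_width: 0.0565
```

Request:
send_rows(
  increments=[
    [[0, 0, 0, 0, 0, 5, 56], [0, 0, 0, 0, 0, 0, 56], [0, 0, 0, 0, 0, 0, 56]],
  ],
)

```text
clock: 13.12
tcp_pos: [0.4628, 0.1976, 0.067]
eef_rot: [0.001, 0.127, 0.992, 0.001]
ft_force: [0.5, -0.8, 0.2]
gripper_width: 0.056
```

```bash
python3 look.py top:t9 scene:s9; python3 goto.py .4615 .1967 .0643 75.4; python3 - <<'E'
import cv2
a=cv2.imread('pics/t9.png'); cv2.imwrite('pics/t9_c.png',cv2.resize(a[90:240,120:320],None,fx=3.5,fy=3.5,interpolation=cv2.INTER_CUBIC))
a=cv2.imread('pics/s9.png'); cv2.imwrite('pics/s9_c.png',cv2.resize(a[130:260,280:440],None,fx=4.5,fy=4.5,interpolation=cv2.INTER_CUBIC))
E
```

```text
13.225 [0.4625 0.1976 0.0666] [1.000e-03 1.271e-01 9.919e-01 5.000e-04] [ 0.92  0.26 -0.39] [ 0.048  0.019 -0.048] 55.72
rotvec [ 0.07  0.11 -0.  ] shift(after turn) mm [ 0.8 -1.1  2.3] shift(cur axes) [ 0.8 -1.1  2.3]
```

View pics/t9_c.png

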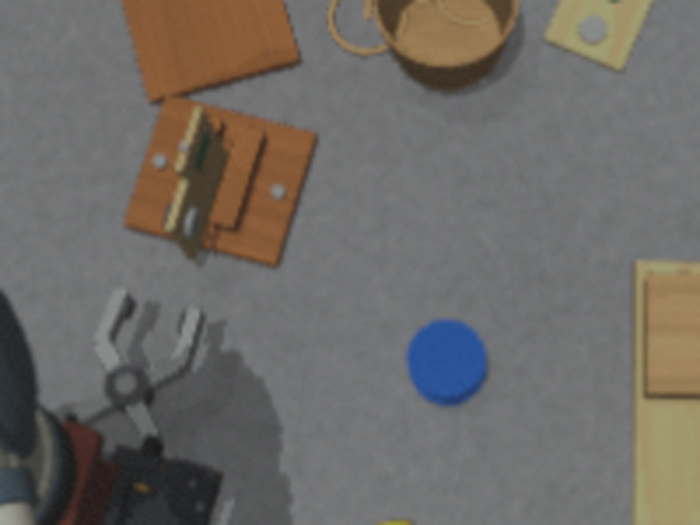

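View pics/s9_c.png

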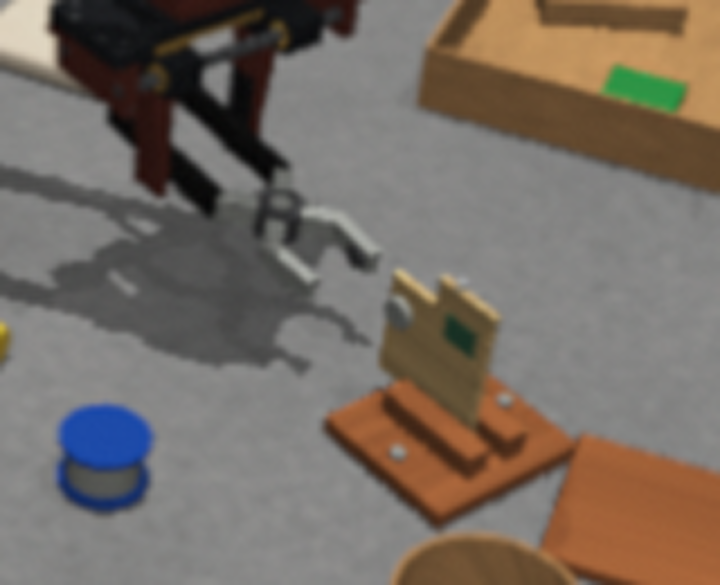

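```bash
cat > draw.py <<'E'
import sys
from h import *
name,tx,ty,tz=sys.argv[1],*map(float,sys.argv[2:5])
a=np.radians(-14.6); ex=np.array([np.cos(a),np.sin(a),0]);ey=np.array([-np.sin(a),np.cos(a),0]); S=np.array([.634,.1527,.062]); ez=np.array([0,0,1])
T=np.array([tx,ty,tz-.0023]); piv=T+.073*ex+.01*ez; J=T+.118*ex
P=np.array([S-.012*ex+.017*ez,S+.019*ex+.017*ez,S+.05*ex+.035*ez, S-.0092*ey,S+.0074*ey,piv,J+.0148*ey+.0065*ez,J-.0148*ey+.0065*ez,J])
for (sl,z) in(((100,220,130,190),8),):
    r0,r1,c0,c1=map(int,sys.argv[5].split(",")); z=float(sys.argv[6])
    s=load(name); uv=proj(s,P)
    im=cv2.resize(s["frame"][r0:r1,c0:c1,::-1],None,fx=z,fy=z,interpolation=cv2.INTER_CUBIC)
    for (u,v),c in zip(uv,[(0,0,255),(0,255,0),(255,0,255),(0,255,255),(255,255,0),(0,0,255),(0,255,0),(255,0,255),(255,128,0)]): cv2.circle(im,(int((u-c0+.5)*z),int((v-r0+.5)*z)),4,c,1)
    cv2.imwrite(f"pics/{name}_p.png",im)
E
python3 draw.py t9 .4627 .1976 .067 110,220,130,220 5.4;python3 draw.py s9 .4627 .1976 .067 165,235,325,405 8
```

```text
(no output)
```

View pics/t9_p.png

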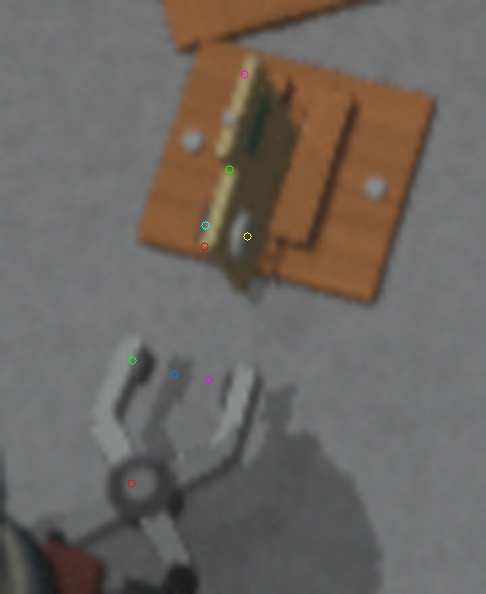

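View pics/s9_p.png

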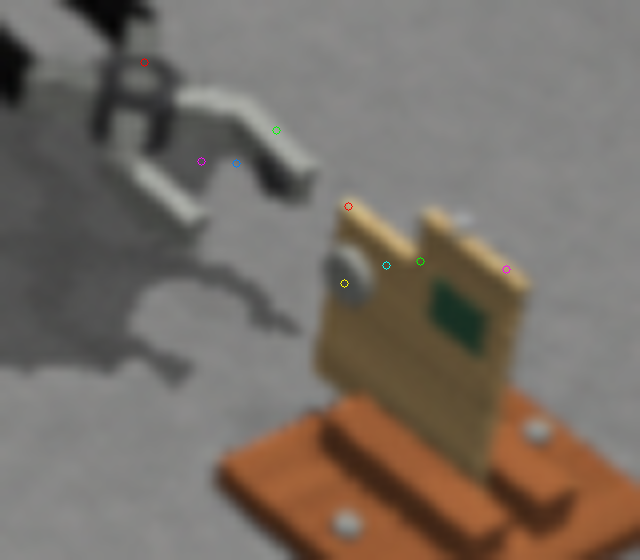

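```bash
python3 - <<'E'
from h import *
t=load("t9");s=load("s9")
f=lambda x,y:(130+x/5.4-.5,110+y/5.4-.5); g=lambda x,y:(325+x/8-.5,165+y/8-.5)
a=np.radians(-14.6); ex=np.array([np.cos(a),np.sin(a),0]);ey=np.array([-np.sin(a),np.cos(a),0]);B=np.c_[ex,ey,[0,0,1]]
T=np.array([.4627,.1976,.0647]); S=np.array([.635,.1545,.062])
for n,p,q,o in(("Ltip",f(133,341),g(313,163),T),("Rtip",f(248,368),g(207,213),T),("piv",f(140,482),g(138,64),T),("plate corner",f(209,244),g(342,200),S),("cap ctr",f(241,232),g(350,276),S),("notch",f(234,170),g(417,258),S)):
    X=tri([(t,p),(s,q)]); print(n,X.round(4),"local mm",((X-o)@B*1000).round(1), "resid px",(proj(t,X)[0]-p).round(1),(proj(s,X)[0]-q).round(1))
E
```

```text
Ltip [0.5915 0.1859 0.0619] local mm [127.6  21.2  -2.8] resid px [-0.4 -0.5] [-0.5  0.2]
Rtip [0.5818 0.1426 0.0619] local mm [129.1 -23.2  -2.8] resid px [-0.6 -0.6] [-0.7  0.2]
piv [0.5337 0.1755 0.0763] local mm [74.2 -3.5 11.6] resid px [0.1 0.1] [ 0.1 -0. ]
plate corner [0.6219 0.1531 0.0826] local mm [-12.4  -4.7  20.6] resid px [0.1 0.2] [ 0.2 -0.1]
cap ctr [0.6324 0.1456 0.0644] local mm [-0.3 -9.2  2.4] resid px [0.1 0.1] [ 0.1 -0. ]
notch [0.6516 0.1461 0.0809] local mm [18.2 -3.9 18.9] resid px [-0.1 -0.1] [-0.1  0. ]
```

Request:
send_rows(
  increments=[
    [[0, 0, 0, -10, 0.5, 1, 56], [0, 0, 0, -15, 0.4, 0, 56], [0, 0, 0, -10, 0, 0, 56], [0, 0, 0, 0, 0, 0, 56], [0, 0, 0, 0, 0, 0, 56]],
  ],
)

```text
clock: 13.85
tcp_pos: [0.4958, 0.1893, 0.0639]
eef_rot: [-0.0, 0.127, 0.992, -0.0]
ft_force: [0.2, 0.7, -1.2]
gripper_width: 0.0563
```

```bash
python3 look.py top:t10 scene:s10; python3 draw.py t10 .4967 .1897 .066 110,220,130,220 5.4;python3 draw.py s10 .4967 .1897 .066 165,235,325,405 8
```

```text
13.95 [0.4956 0.1894 0.064 ] [-2.000e-04  1.270e-01  9.919e-01 -0.000e+00] [ 0.23  0.25 -1.71] [0.048 0.066 0.003] 55.78
```

View pics/t10_p.png

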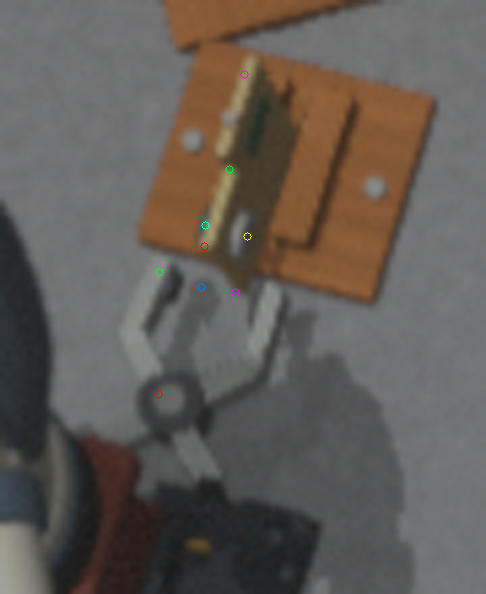

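View pics/s10_p.png

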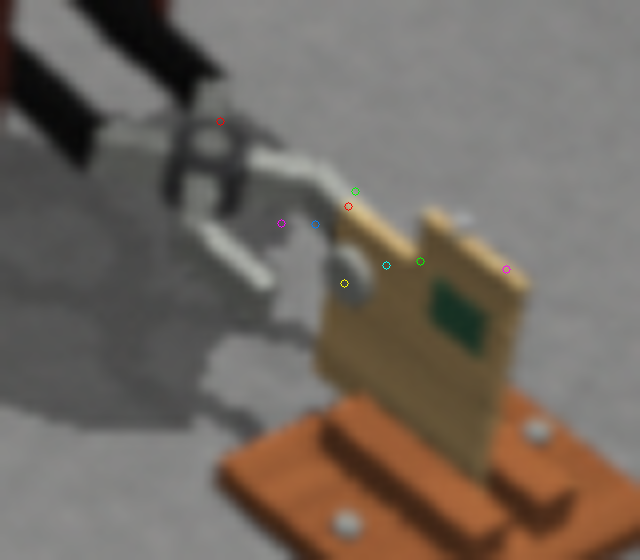

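Request:
send_rows(
  increments=[
    [[0, 0, 0, -6, 1, 0, 56], [0, 0, 0, -8, 0.5, 0, 56], [0, 0, 0, 0, 0, 0, 56]],
  ],
)

```text
clock: 14.32
tcp_pos: [0.5104, 0.1871, 0.0642]
eef_rot: [0.0, 0.127, 0.992, 0.0]
ft_force: [-0.2, 0.7, -1.0]
gripper_width: 0.0558
```

Request:
send_rows(
  increments=[
    [[0, 0, 0, -6, 0, 0, 56], [0, 0, 0, -5, 0, 0, 56], [0, 0, 0, 0, 0, 0, 56], [0, 0, 0, 0, 0, 0, 56]],
  ],
)

```text
clock: 14.82
tcp_pos: [0.5204, 0.1845, 0.0641]
eef_rot: [-0.0, 0.127, 0.992, -0.0]
ft_force: [-1.1, 0.5, -0.7]
gripper_width: 0.0559
```

```bash
python3 look.py top:t11 scene:s11; python3 draw.py t11 .521 .185 .0645 110,220,130,220 5.4;python3 draw.py s11 .521 .185 .0645 165,235,325,405 8
```

```text
14.925 [0.5203 0.1845 0.0641] [-1.000e-04  1.270e-01  9.919e-01 -0.000e+00] [ 0.16  0.38 -1.12] [ 0.07   0.057 -0.03 ] 56.18
```

View pics/t11_p.png

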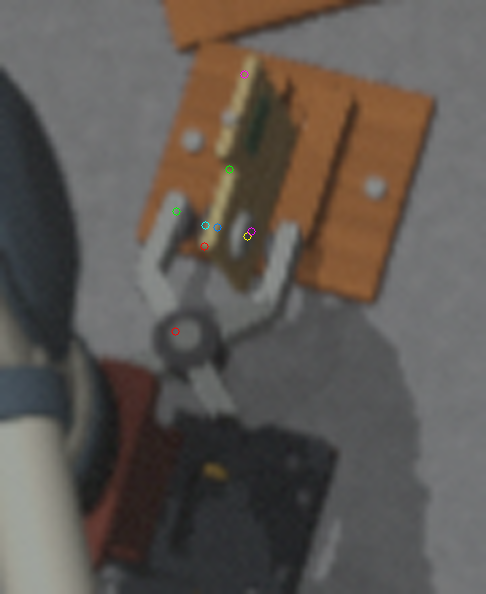

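View pics/s11_p.png

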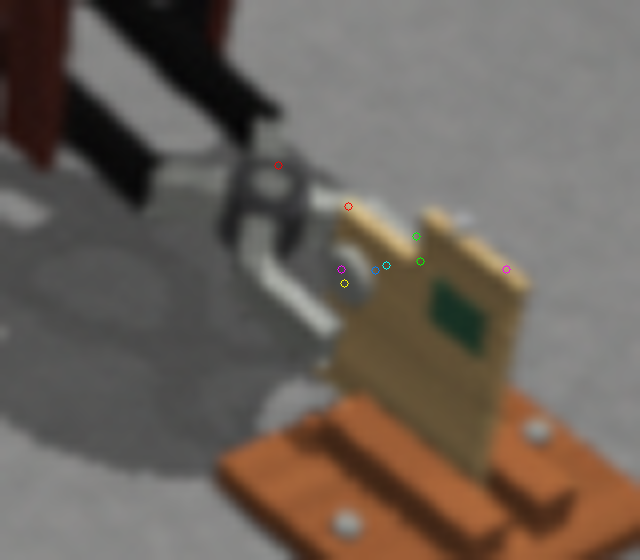

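```bash
cat > feel.py <<'E'
import sys
from h import *
from plant import monitor,snapshot
n=int(sys.argv[1]); a=np.radians(-14.6); B=np.c_[[np.cos(a),np.sin(a),0],[-np.sin(a),np.cos(a),0],[0,0,1]]
F=[];M=[];W=[];P=[]
for i in range(n):
    s=snapshot("scene" if i%2 else "top"); o=monitor.get_obs()
    if i==n-1 and len(sys.argv)>2: save(s,sys.argv[2])
    F.append(B.T@o["ft_force"]);M.append(B.T@o["ft_torque"]);W.append(o["gripper_width"]*1e3);P.append(o["tcp_pos"])
F=np.array(F);M=np.array(M)
print("t",round(o["clock"],2),"F stud axes",F.mean(0).round(2),"sem",(F.std(0)/n**.5).round(2),"M",M.mean(0).round(3),(M.std(0)/n**.5).round(3),"w",np.mean(W).round(2),"tcp",np.mean(P,0).round(4))
E
python3 feel.py 8
```

```text
t 15.32 F stud axes [ 0.2   0.04 -1.05] sem [0.12 0.14 0.2 ] M [0.007 0.053 0.009] [0.008 0.019 0.011] w 56.15 tcp [0.5204 0.1845 0.0642]
```

Request:
send_rows(
  increments=[
    [[0, 0, 0, 0, 0, 0, 54], [0, 0, 0, 0, 0, 0, 52], [0, 0, 0, 0, 0, 0, 50], [0, 0, 0, 0, 0, 0, 48], [0, 0, 0, 0, 0, 0, 46], [0, 0, 0, 0, 0, 0, 46]],
  ],
  newtons=12,
)

```text
clock: 16.08
tcp_pos: [0.5204, 0.1845, 0.0641]
eef_rot: [-0.0, 0.127, 0.992, -0.0]
ft_force: [0.6, 1.2, -1.2]
gripper_width: 0.046
```

```bash
python3 feel.py 7 s12
```

```text
t 16.43 F stud axes [ 0.17  0.1  -0.65] sem [0.15 0.16 0.21] M [0.02  0.037 0.001] [0.013 0.011 0.011] w 46.04 tcp [0.5204 0.1845 0.0641]
```

Request:
send_rows(
  increments=[
    [[0, 0, 0, 0, 0, 0, 45], [0, 0, 0, 0, 0, 0, 44], [0, 0, 0, 0, 0, 0, 43], [0, 0, 0, 0, 0, 0, 42], [0, 0, 0, 0, 0, 0, 42]],
  ],
  newtons=12,
)

```text
clock: 17.05
tcp_pos: [0.5205, 0.1845, 0.0641]
eef_rot: [0.0, 0.127, 0.992, -0.0]
ft_force: [-0.2, 0.3, -1.5]
gripper_width: 0.0421
```

```bash
python3 feel.py 6 s13
```

```text
t 17.35 F stud axes [-0.22  0.44 -0.88] sem [0.14 0.2  0.09] M [ 0.006  0.034 -0.013] [0.009 0.007 0.013] w 42.1 tcp [0.5204 0.1845 0.0641]
```

Request:
send_rows(
  increments=[
    [[0, 0, 0, 0, 0, 0, 41.5], [0, 0, 0, 0, 0, 0, 41], [0, 0, 0, 0, 0, 0, 40.5], [0, 0, 0, 0, 0, 0, 40], [0, 0, 0, 0, 0, 0, 40]],
  ],
  newtons=12,
)

```text
clock: 17.98
tcp_pos: [0.5204, 0.1845, 0.0641]
eef_rot: [-0.0, 0.127, 0.992, -0.0]
ft_force: [-0.3, -0.1, -1.4]
gripper_width: 0.0401
```

```bash
python3 feel.py 6 s14; python3 - <<'E'
import cv2
a=cv2.imread('pics/s14.png'); cv2.imwrite('pics/s14_c.png',cv2.resize(a[165:235,325:405],None,fx=8,fy=8,interpolation=cv2.INTER_CUBIC))
E
```

```text
t 18.27 F stud axes [-0.06  0.1  -1.03] sem [0.15 0.21 0.17] M [0.01  0.04  0.003] [0.006 0.015 0.013] w 40.1 tcp [0.5204 0.1845 0.0641]
```

View pics/s14_c.png

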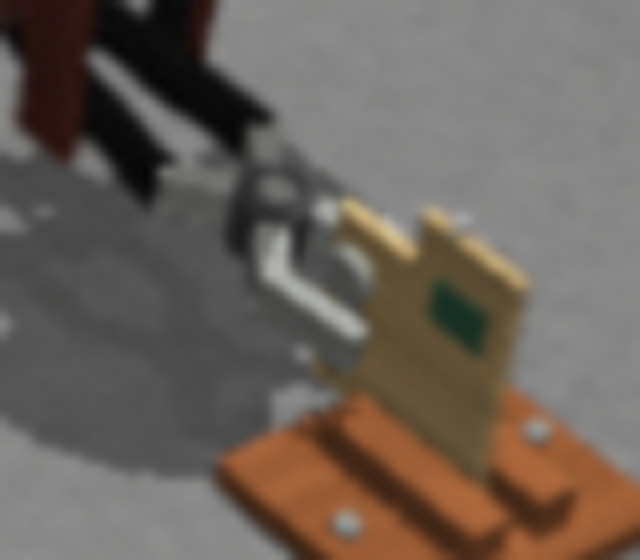

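Request:
send_rows(
  increments=[
    [[0, 0, 0, 0, 0, 0, 39.5], [0, 0, 0, 0, 0, 0, 39], [0, 0, 0, 0, 0, 0, 38.5], [0, 0, 0, 0, 0, 0, 38], [0, 0, 0, 0, 0, 0, 38]],
  ],
  newtons=12,
)

```text
clock: 18.9
tcp_pos: [0.5204, 0.1845, 0.0641]
eef_rot: [0.0, 0.127, 0.992, -0.0]
ft_force: [-0.4, -0.8, -1.7]
gripper_width: 0.0381
```

```bash
python3 feel.py 8 t15
```

```text
t 19.3 F stud axes [-0.12  0.17 -1.25] sem [0.21 0.17 0.15] M [0.006 0.036 0.006] [0.013 0.011 0.008] w 38.19 tcp [0.5205 0.1845 0.0641]
```

Request:
send_rows(
  increments=[
    [[0, 0, 0, 0, 0, 0, 37.5], [0, 0, 0, 0, 0, 0, 37], [0, 0, 0, 0, 0, 0, 36.5], [0, 0, 0, 0, 0, 0, 36.5]],
  ],
  newtons=12,
)

```text
clock: 19.8
tcp_pos: [0.5204, 0.1845, 0.0641]
eef_rot: [-0.0, 0.127, 0.992, 0.0]
ft_force: [0.3, -0.0, -1.0]
gripper_width: 0.0369
```

```bash
python3 feel.py 8 s16
```

```text
t 20.2 F stud axes [-0.19 -0.09 -1.49] sem [0.16 0.17 0.13] M [-0.007  0.036  0.003] [0.008 0.011 0.007] w 36.64 tcp [0.5204 0.1845 0.0641]
```

Request:
send_rows(
  increments=[
    [[0, 0, 0, 0, 0, 0, 36], [0, 0, 0, 0, 0, 0, 35.5], [0, 0, 0, 0, 0, 0, 35.5]],
  ],
  newtons=12,
)

```text
clock: 20.58
tcp_pos: [0.5204, 0.1845, 0.0641]
eef_rot: [-0.0, 0.127, 0.992, -0.0]
ft_force: [-0.8, -0.4, -1.7]
gripper_width: 0.0358
```

```bash
python3 feel.py 7 s17;  python3 - <<'E'
import cv2
a=cv2.imread('pics/t15.png'); cv2.imwrite('pics/t15_c.png',cv2.resize(a[130:190,150:210],None,fx=9,fy=9,interpolation=cv2.INTER_CUBIC))
E
```

```text
t 20.93 F stud axes [ 0.3  -0.16 -0.76] sem [0.04 0.17 0.18] M [0.004 0.021 0.009] [0.013 0.01  0.009] w 35.62 tcp [0.5204 0.1845 0.0641]
```

View pics/t15_c.png

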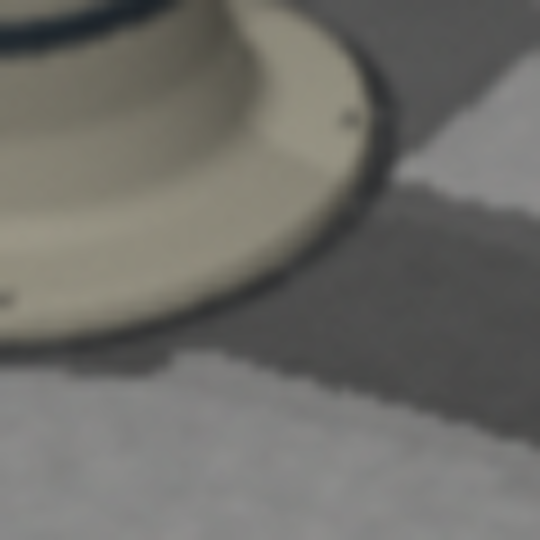

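Request:
send_rows(
  increments=[
    [[0, 0, 0, 0, 0, 0, 35.1], [0, 0, 0, 0, 0, 0, 34.7], [0, 0, 0, 0, 0, 0, 34.7]],
  ],
  newtons=12,
)

```text
clock: 21.3
tcp_pos: [0.5204, 0.1845, 0.0641]
eef_rot: [-0.0, 0.127, 0.992, -0.0]
ft_force: [-0.6, 0.3, -1.0]
gripper_width: 0.0351
```

```bash
python3 feel.py 7 t18;  python3 - <<'E'
import cv2
a=cv2.imread('pics/t18.png'); cv2.imwrite('pics/t18_c.png',cv2.resize(a[110:190,140:220],None,fx=7,fy=7,interpolation=cv2.INTER_CUBIC))
E
```

```text
t 21.65 F stud axes [ 0.15  0.57 -0.8 ] sem [0.16 0.07 0.15] M [ 0.01   0.042 -0.001] [0.01  0.011 0.009] w 34.89 tcp [0.5204 0.1845 0.0641]
```

View pics/t18_c.png

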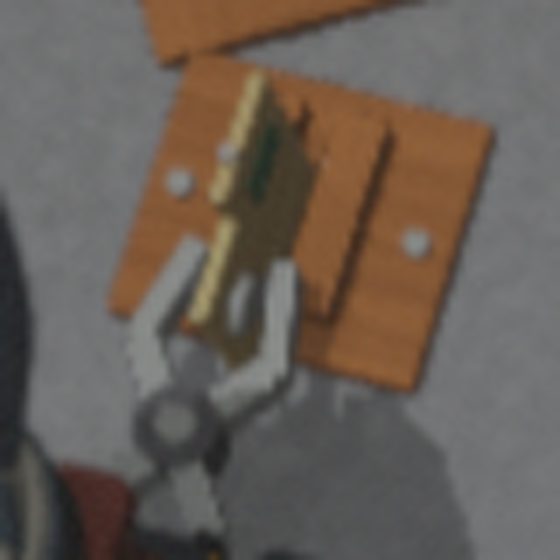

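Request:
send_rows(
  increments=[
    [[0, 0, 0, 0, 0, 0, 34.3], [0, 0, 0, 0, 0, 0, 33.9], [0, 0, 0, 0, 0, 0, 33.9]],
  ],
  newtons=12,
)

```text
clock: 22.02
tcp_pos: [0.5204, 0.1845, 0.0641]
eef_rot: [-0.0, 0.127, 0.992, -0.0]
ft_force: [-0.2, 0.3, -1.4]
gripper_width: 0.0341
```

```bash
python3 feel.py 7 t19
```

```text
t 22.38 F stud axes [-0.09  0.27 -1.29] sem [0.12 0.1  0.14] M [ 0.017  0.038 -0.007] [0.014 0.006 0.004] w 34.12 tcp [0.5204 0.1845 0.0641]
```

Request:
send_rows(
  increments=[
    [[0, 0, 0, 0, 0, 0, 33.6], [0, 0, 0, 0, 0, 0, 33.3], [0, 0, 0, 0, 0, 0, 33.3]],
  ],
  newtons=12,
)

```text
clock: 22.75
tcp_pos: [0.5204, 0.1845, 0.0641]
eef_rot: [0.0, 0.127, 0.992, 0.0]
ft_force: [0.8, 0.4, -0.5]
gripper_width: 0.0335
```

```bash
python3 feel.py 7 t20;  python3 - <<'E'
import cv2
a=cv2.imread('pics/t20.png'); cv2.imwrite('pics/t20_c.png',cv2.resize(a[110:190,140:220],None,fx=7,fy=7,interpolation=cv2.INTER_CUBIC))
E
```

```text
t 23.1 F stud axes [-0.04  0.06 -0.93] sem [0.09 0.11 0.17] M [ 0.001  0.025 -0.007] [0.01  0.01  0.012] w 33.5 tcp [0.5204 0.1845 0.0641]
```

View pics/t20_c.png

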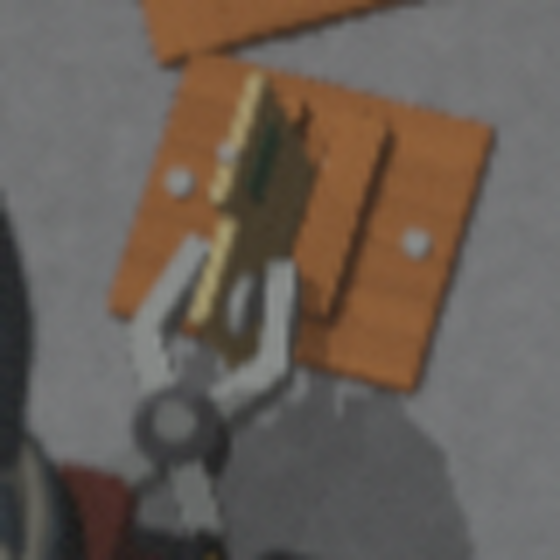

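Request:
send_rows(
  increments=[
    [[0, 0, 0, 0, 0, 0, 33.0], [0, 0, 0, 0, 0, 0, 32.7], [0, 0, 0, 0, 0, 0, 32.7]],
  ],
  newtons=12,
)

```text
clock: 23.48
tcp_pos: [0.5205, 0.1845, 0.0642]
eef_rot: [0.0, 0.127, 0.992, 0.0]
ft_force: [-0.2, -0.3, -0.6]
gripper_width: 0.0326
```

```bash
python3 feel.py 7 t21
```

```text
t 23.82 F stud axes [-0.19 -0.02 -0.89] sem [0.12 0.15 0.22] M [0.007 0.057 0.011] [0.015 0.01  0.01 ] w 32.9 tcp [0.5204 0.1845 0.0641]
```

Request:
send_rows(
  increments=[
    [[0, 0, 0, 0, 0, 0, 32.4], [0, 0, 0, 0, 0, 0, 32.1], [0, 0, 0, 0, 0, 0, 32.1]],
  ],
  newtons=12,
)

```text
clock: 24.2
tcp_pos: [0.5204, 0.1845, 0.0641]
eef_rot: [-0.0, 0.127, 0.992, -0.0]
ft_force: [-0.3, -0.2, -1.9]
gripper_width: 0.0323
```

```bash
python3 feel.py 7 t22
```

```text
t 24.55 F stud axes [-0.39  0.12 -0.69] sem [0.21 0.11 0.18] M [ 0.019  0.04  -0.009] [0.009 0.009 0.01 ] w 32.37 tcp [0.5204 0.1845 0.0641]
```

Request:
send_rows(
  increments=[
    [[0, 0, 0, 0, 0, 0, 31.8], [0, 0, 0, 0, 0, 0, 31.5], [0, 0, 0, 0, 0, 0, 31.2], [0, 0, 0, 0, 0, 0, 31.2]],
  ],
  newtons=12,
)

```text
clock: 25.05
tcp_pos: [0.5204, 0.1845, 0.0641]
eef_rot: [-0.0, 0.127, 0.992, -0.0]
ft_force: [-1.2, 0.6, -0.8]
gripper_width: 0.0312
```

```bash
python3 feel.py 7 t23;  python3 - <<'E'
import cv2
a=cv2.imread('pics/t23.png'); cv2.imwrite('pics/t23_c.png',cv2.resize(a[110:190,140:220],None,fx=7,fy=7,interpolation=cv2.INTER_CUBIC))
E
```

```text
t 25.4 F stud axes [ 0.03 -0.12 -1.27] sem [0.16 0.09 0.2 ] M [0.01  0.027 0.009] [0.006 0.01  0.01 ] w 31.44 tcp [0.5204 0.1845 0.0641]
```

View pics/t23_c.png

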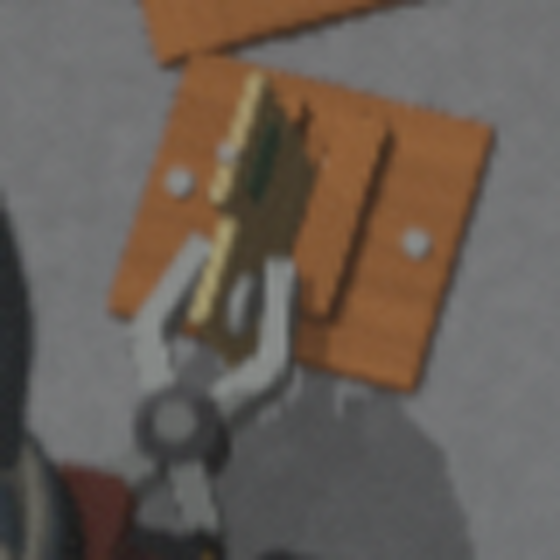

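Request:
send_rows(
  increments=[
    [[0, 0, 0, 0, 0, 0, 30.9], [0, 0, 0, 0, 0, 0, 30.6], [0, 0, 0, 0, 0, 0, 30.6]],
  ],
  newtons=12,
)

```text
clock: 25.78
tcp_pos: [0.5205, 0.1845, 0.0642]
eef_rot: [0.0, 0.127, 0.992, -0.0]
ft_force: [-0.2, 0.3, -0.8]
gripper_width: 0.0309
```

```bash
python3 feel.py 7 t24;  python3 - <<'E'
import cv2,numpy as np
L=[cv2.resize(cv2.imread(f'pics/{n}.png')[130:165,155:195],None,fx=9,fy=9,interpolation=cv2.INTER_CUBIC) for n in("t20","t24")]
cv2.imwrite('pics/cmp1.png',np.hstack(L))
E
```

```text
t 26.12 F stud axes [ 0.02 -0.12 -0.87] sem [0.16 0.27 0.17] M [0.001 0.019 0.009] [0.008 0.014 0.012] w 30.69 tcp [0.5204 0.1845 0.0641]
```

View pics/cmp1.png

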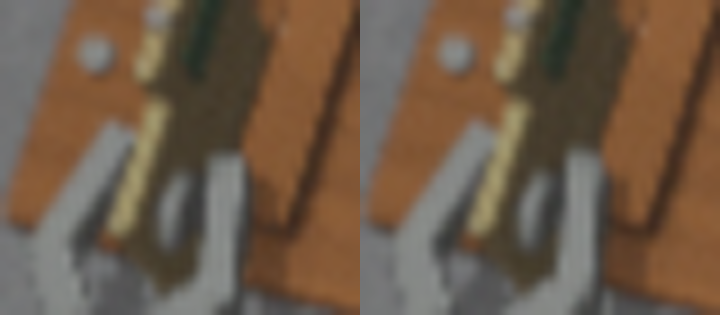

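```bash
python3 look.py scene:s24; python3 - <<'E'
import cv2,numpy as np
L=[cv2.resize(cv2.imread(f'pics/{n}.png')[180:215,355:395],None,fx=9,fy=9,interpolation=cv2.INTER_CUBIC) for n in("s14","s24")]
cv2.imwrite('pics/cmp2.png',np.hstack(L))
E
```

```text
26.175 [0.5204 0.1845 0.0641] [-0.      0.1271  0.9919 -0.    ] [-0.51 -0.39 -0.55] [ 0.049 -0.006 -0.031] 30.9
```

View pics/cmp2.png

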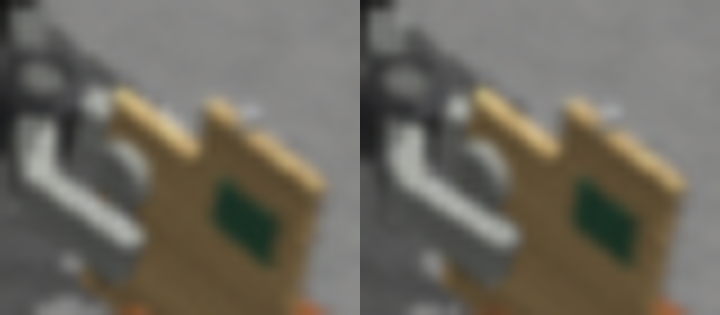

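Request:
send_rows(
  increments=[
    [[0, 0, 0, 0, 0, 0, 30.3], [0, 0, 0, 0, 0, 0, 30.0], [0, 0, 0, 0, 0, 0, 30.0]],
  ],
  newtons=12,
)

```text
clock: 26.55
tcp_pos: [0.5205, 0.1845, 0.0642]
eef_rot: [0.0, 0.127, 0.992, -0.0]
ft_force: [-0.4, 1.0, -1.4]
gripper_width: 0.0303
```

```bash
python3 feel.py 8 s25
```

```text
t 26.95 F stud axes [-0.12  0.01 -1.12] sem [0.14 0.2  0.14] M [0.004 0.019 0.007] [0.011 0.015 0.008] w 30.23 tcp [0.5204 0.1845 0.0641]
```

Request:
send_rows(
  increments=[
    [[0, 0, 0, 0, 0, 0, 29.7], [0, 0, 0, 0, 0, 0, 29.4], [0, 0, 0, 0, 0, 0, 29.4]],
  ],
  newtons=12,
)

```text
clock: 27.32
tcp_pos: [0.5205, 0.1845, 0.0641]
eef_rot: [0.0, 0.127, 0.992, -0.0]
ft_force: [0.2, 0.4, -0.5]
gripper_width: 0.0296
```

```bash
python3 feel.py 8 s26
```

```text
t 27.73 F stud axes [ 0.03  0.17 -1.5 ] sem [0.17 0.15 0.11] M [-0.007  0.033  0.009] [0.007 0.009 0.007] w 29.59 tcp [0.5204 0.1845 0.0641]
```

```bash
python3 look.py top:t27; python3 - <<'E'
import cv2,numpy as np
L=[cv2.resize(cv2.imread(f'pics/{n}.png')[138:165,160:187],None,fx=14,fy=14,interpolation=cv2.INTER_CUBIC) for n in("t11","t27")]
cv2.imwrite('pics/cmp3.png',np.hstack(L))
E
```

```text
27.775 [0.5204 0.1845 0.0641] [-0.      0.127   0.9919  0.    ] [-0.19 -0.65 -1.31] [0.01  0.074 0.018] 29.75
```

View pics/cmp3.png

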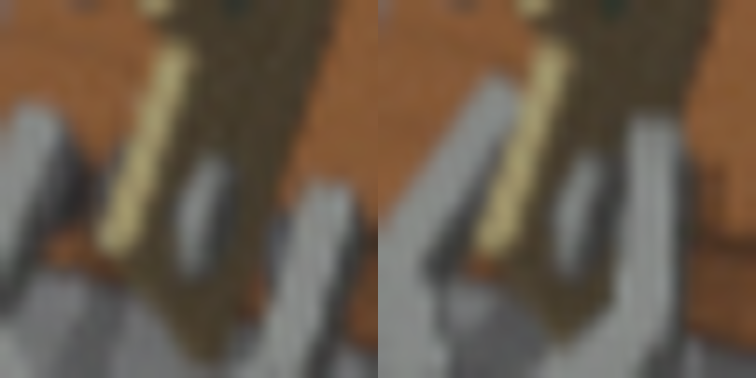

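```bash
python3 look.py wrist:w27; python3 -c "
import cv2
a=cv2.imread('pics/w27.png'); cv2.imwrite('pics/w27_c.png',cv2.resize(a[130:400,160:400],None,fx=2.4,fy=2.2,interpolation=cv2.INTER_CUBIC))"
```

```text
27.825 [0.5204 0.1845 0.0641] [-0.      0.1271  0.9919 -0.    ] [-0.34 -0.43 -0.98] [ 0.014  0.086 -0.024] 29.58
```

View pics/w27_c.png

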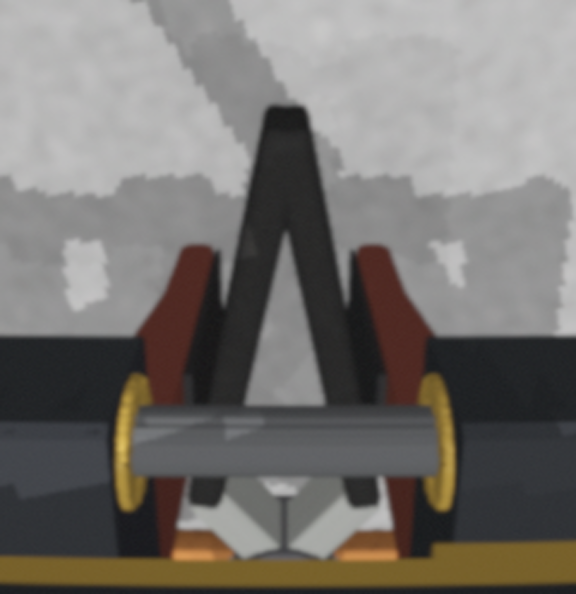

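```bash
python3 - <<'E'
from h import *
s=load("s26"); 
a=np.radians(-14.6); ex=np.array([np.cos(a),np.sin(a),0]);ey=np.array([-np.sin(a),np.cos(a),0]); ez=np.array([0,0,1])
T=np.array([.5204,.1845,.0618]); J=T+.117*ex; piv=T+.072*ex; S=np.array([.635,.154,.062])
P=[piv+.01*ez,piv-.01*ez,J,J+.0065*ez,J-.0065*ez,S-.009*ey,T-.05*ex+.01*ez,T-.05*ex-.01*ez]
for n,sl,z in(("s26",(140,240,300,410),7),):
    s=load(n);uv=proj(s,P);r0,r1,c0,c1=sl
    im=cv2.resize(s["frame"][r0:r1,c0:c1,::-1],None,fx=z,fy=z,interpolation=cv2.INTER_CUBIC)
    for (u,v),c in zip(uv,[(0,0,255),(0,0,255),(0,255,0),(0,255,0),(0,255,0),(0,255,255),(255,0,255),(255,0,255)]): cv2.circle(im,(int((u-c0+.5)*z),int((v-r0+.5)*z)),3,c,1)
    cv2.imwrite("pics/s26_p.png",im)
E
```

```text
(no output)
```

View pics/s26_p.png

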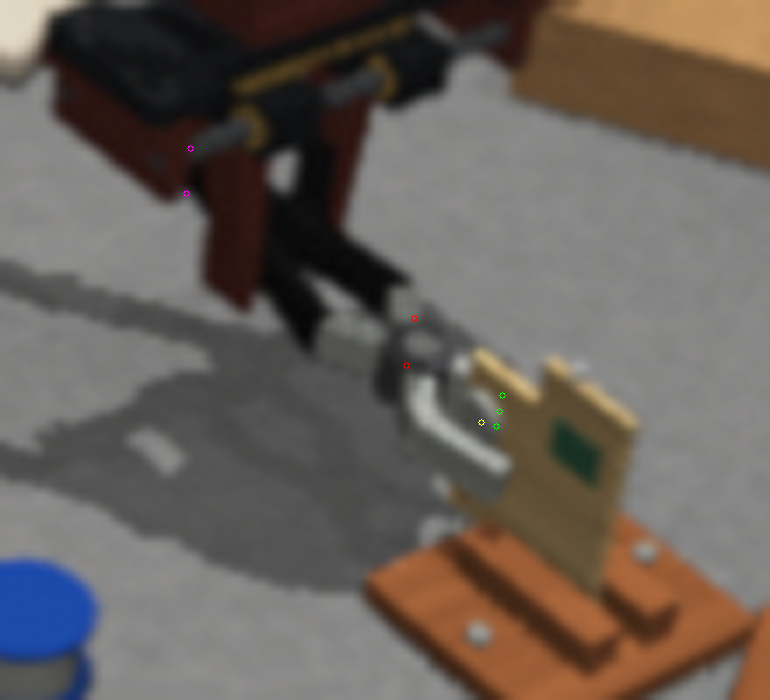

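```bash
cat > pit.py <<'E'
import sys
from h import *
a=np.radians(-14.6); ez=np.array([0,0,1])
out=[]
for arg in sys.argv[2:]:
    n,x,y,z,*yw=arg.split(","); yaw=np.radians(float(yw[0]) if yw else -14.6); ex=np.array([np.cos(yaw),np.sin(yaw),0])
    T=np.array([float(x),float(y),float(z)-.0023]); s=load(n); c0,r0=(proj(s,[T+.07*ex])[0]-[28,25]).astype(int); c1,r1=c0+62,r0+56
    zf=6; im=cv2.resize(s["frame"][r0:r1,c0:c1,::-1],None,fx=zf,fy=zf,interpolation=cv2.INTER_CUBIC)
    for p in np.radians([0,5,10]):
        e=np.cos(p)*ex-np.sin(p)*ez; u=np.cos(p)*ez+np.sin(p)*ex
        col={0:(0,0,255),5:(0,255,0),10:(255,0,255)}[round(np.degrees(p))]
        for P in(T+.072*e+.01*u,T+.072*e-.01*u):
            q=proj(s,[P])[0]; cv2.circle(im,(int((q[0]-c0+.5)*zf),int((q[1]-r0+.5)*zf)),3,col,1)
    out.append(im)
cv2.imwrite(f"pics/{sys.argv[1]}.png",np.hstack(out))
E
python3 pit.py pit1 s9,.4627,.1976,.067 s11,.5204,.1845,.0642; python3 pit.py pit2 s14,.5204,.1845,.0642 s26,.5204,.1845,.0642
```

```text
(no output)
```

View pics/pit1.png

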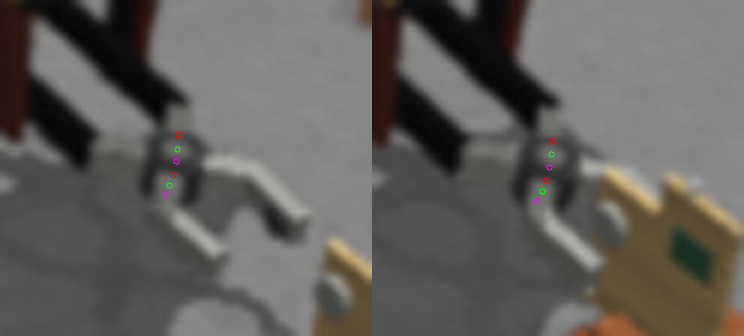

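View pics/pit2.png

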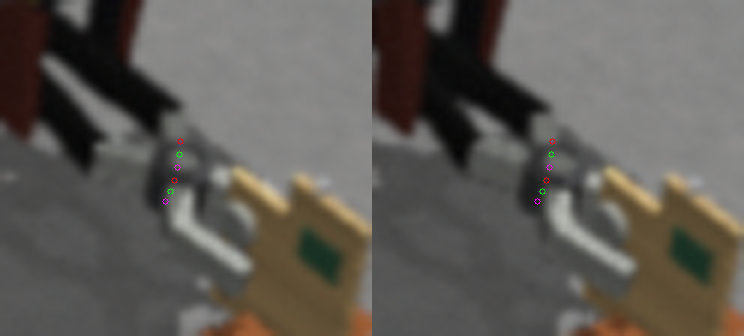

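Request:
send_rows(
  increments=[
    [[0, 0, 0, 0, 0, 0, 32], [0, 0, 0, 0, 0, 0, 35], [0, 0, 0, 0, 0, 0, 38], [0, 0, 0, 0, 0, 0, 41], [0, 0, 0, 0, 0, 0, 44], [0, 0, 0, 0, 0, 0, 47], [0, 0, 0, 0, 0, 0, 50], [0, 0, 0, 0, 0, 0, 53], [0, 0, 0, 0, 0, 0, 55], [0, 0, 0, 0, 0, 0, 55]],
  ],
  newtons=14,
)

```text
clock: 29.08
tcp_pos: [0.5205, 0.1845, 0.0641]
eef_rot: [0.0, 0.127, 0.992, 0.0]
ft_force: [-0.3, 0.8, -1.1]
gripper_width: 0.055
```

```bash
python3 look.py scene:s28 wrist:w28; python3 pit.py pit3 s11,.5204,.1845,.0642 s28,.5204,.1845,.0642
```

```text
29.175 [0.5205 0.1845 0.0642] [0.     0.1271 0.9919 0.    ] [-0.02 -0.43 -1.22] [ 0.003  0.062 -0.022] 54.9
```

View pics/pit3.png

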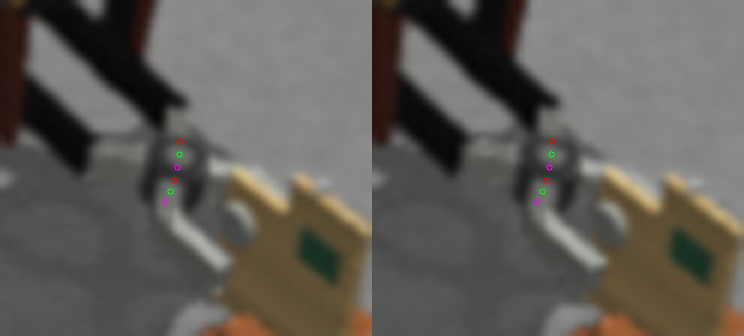

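View pics/w28.png

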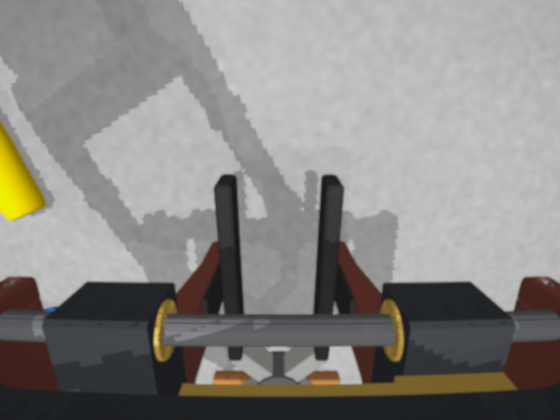

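```bash
python3 - <<'E'
from h import *
a=np.radians(-14.6); ex=np.array([np.cos(a),np.sin(a),0]);ey=np.array([-np.sin(a),np.cos(a),0]); ez=np.array([0,0,1])
def tr(n1,p1,n2,p2):
    t=load(n1);s=load(n2);X=tri([(t,p1),(s,p2)]);return X
# s26_p crop: 300+x/7-.5,140+y/7-.5 ; t27 cmp3 right: 160+(x-378)/14-.5,138+y/14-.5
g=lambda x,y:(300+x/7-.5,140+y/7-.5); f=lambda x,y:(160+(x-378)/14-.5,138+y/14-.5)
S=np.array([.635,.154,.062]); B=np.c_[ex,ey,ez]
for n,p,q in(("Rarm tip",f(655,120),g(505,463)),("Larm tip",f(495,80),g(462,360)),("cap",f(590,212),g(485,418)),("corner",f(495,245),g(478,352)),("lowcorner",f(565,345),g(455,495))):
    t=load("t27");s=load("s26");X=tri([(t,p),(s,q)]); print(n,((X-S)@B*1000).round(1),(proj(t,X)[0]-p).round(1),(proj(s,X)[0]-q).round(1))
E
```

```text
Rarm tip [ 17.1 -13.   -3.7] [0.1 0.1] [ 0.1 -0. ]
Larm tip [ 0.9 -9.8 31.8] [4.  4.3] [ 4.7 -1.6]
cap [ 0.2 -8.8  1.8] [-0.2 -0.3] [-0.3  0.1]
corner [-12.6  -2.7  18.9] [-0. -0.] [-0.  0.]
lowcorner [-11.2  -0.6 -42.4] [0.5 0.6] [ 0.7 -0.2]
```

```bash
python3 - <<'E'
from h import *
t=load("t1");s=load("s1")
f=lambda x,y:(130+x/2.5-.4,110+y/2.5-.4); g=lambda x,y:(190+x/3.2-.4,170+y/3.2-.4)
for n,p,q in(("Ltip",f(458,123),g(312,320)),("Rtip",f(519,128),g(252,366)),("piv",f(487,186),g(221,293)),("Lhandle end",f(443,332),g(137,182)),("Rhandle end",f(521,334),g(66,226))):
    X=tri([(t,p),(s,q)]); print(n,X.round(4),(proj(t,X)[0]-p).round(1),(proj(s,X)[0]-q).round(1))
E
python3 - <<'E'
import cv2,numpy as np
a=cv2.imread("pics/s1.png"); cv2.imwrite("pics/s1_z.png",cv2.resize(a[220:305,195:300],None,fx=7,fy=7,interpolation=cv2.INTER_CUBIC))
E
```

```text
Ltip [ 0.6279 -0.1398  0.0465] [0. 0.] [ 0.1 -0. ]
Rtip [ 0.6247 -0.1918  0.044 ] [0.2 0.2] [ 0.3 -0. ]
piv [ 0.5727 -0.1632  0.0498] [0.3 0.3] [ 0.5 -0. ]
Lhandle end [ 0.4538 -0.1243  0.0465] [-0.5 -0.5] [-0.6  0. ]
Rhandle end [ 0.4519 -0.188   0.0476] [-0.2 -0.2] [-0.3 -0. ]
```

View pics/s1_z.png

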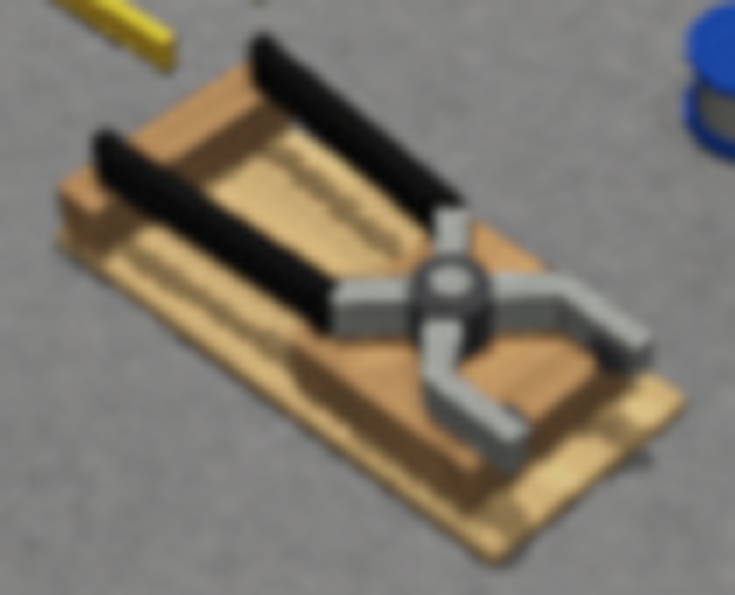

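```bash
python3 - <<'E'
import cv2,numpy as np
L=[cv2.resize(cv2.imread(f'pics/{n}.png')[335:400,200:360],None,fx=4.5,fy=3,interpolation=cv2.INTER_CUBIC) for n in("w5","w8","w28")]
cv2.imwrite('pics/cmp4.png',np.vstack(L))
E
```

```text
(no output)
```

View pics/cmp4.png

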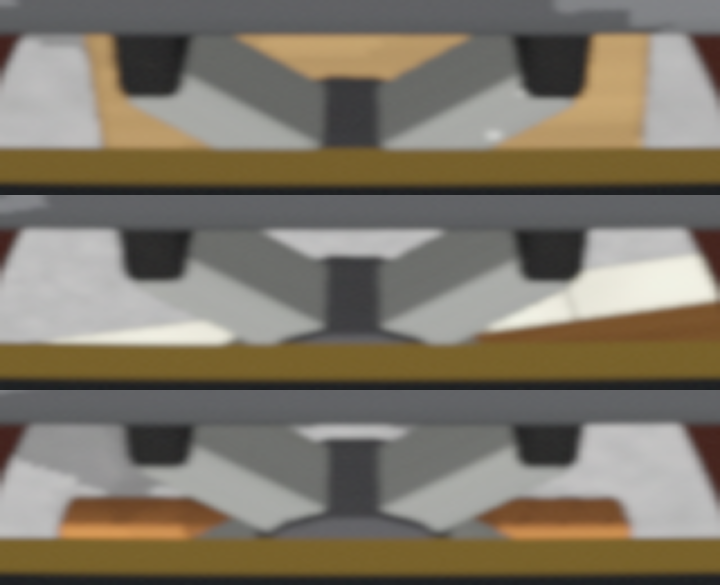

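```bash
cat > pitchfit.py <<'E'
from h import *
# handle front end bottom row as seen, mean of L/R handle columns; model top-front edge and bottom
def model(s,tcp,yaw,pitch,x0,zz=.01):
    yaw=np.radians(yaw);p=np.radians(pitch)
    ex=np.array([np.cos(yaw),np.sin(yaw),0]);ez=np.array([0,0,1]);e=np.cos(p)*ex-np.sin(p)*ez;u=np.cos(p)*ez+np.sin(p)*ex
    G=np.array(tcp)-.0023*ez+x0*ex
    return [proj(s,G+.049*e+zz*u)[0],proj(s,G-.049*e+zz*u)[0]]
if __name__=="__main__":
  for n,tcp,yaw in(("w5",(.5006,-.1587,.0423),-2.5),("w8",(.7,.139,.2075),-13.9),("w28",(.5205,.1845,.0642),-14.6)):
    s=load(n)
    for p in(0,4,6,8,10): print(n,p,np.round(model(s,tcp,yaw,p,0.001),1).tolist())
E
python3 pitchfit.py
```

```text
w5 0 [[277.4, 369.0], [277.3, 184.6]]
w5 4 [[277.4, 365.0], [277.3, 188.1]]
w5 6 [[277.4, 362.9], [277.3, 190.2]]
w5 8 [[277.5, 360.8], [277.3, 192.4]]
w5 10 [[277.5, 358.6], [277.3, 194.8]]
w8 0 [[277.1, 369.9], [276.9, 185.3]]
w8 4 [[277.2, 365.9], [276.8, 188.9]]
w8 6 [[277.2, 363.8], [276.8, 191.0]]
w8 8 [[277.2, 361.6], [276.8, 193.2]]
w8 10 [[277.2, 359.4], [276.8, 195.7]]
w28 0 [[277.0, 369.4], [276.9, 185.1]]
w28 4 [[277.0, 365.4], [276.8, 188.6]]
w28 6 [[277.1, 363.3], [276.8, 190.7]]
w28 8 [[277.1, 361.2], [276.8, 192.9]]
w28 10 [[277.1, 359.0], [276.8, 195.3]]
```

Request:
send_rows(
  increments=[
    [[0, -2, 0, 0, 0, 0, 55], [0, -2, 0, 0, 0, 0, 55], [0, -1.5, 0, 0, 0, 0, 55], [0, 0, 0, 0, 0, 0, 55], [0, 0, 0, 0, 0, 0, 55]],
  ],
  newtons=14,
)

```text
clock: 29.8
tcp_pos: [0.5204, 0.1846, 0.0643]
eef_rot: [0.048, 0.127, 0.991, -0.006]
ft_force: [-1.5, 0.2, -0.9]
gripper_width: 0.055
```

```bash
python3 look.py top:t30 scene:s30 wrist:w30; python3 - <<'E'
import cv2,numpy as np
cv2.imwrite('pics/t30_z.png',cv2.resize(cv2.imread('pics/t30.png')[130:175,155:195],None,fx=14,fy=14,interpolation=cv2.INTER_CUBIC))
cv2.imwrite('pics/s30_z.png',cv2.resize(cv2.imread('pics/s30.png')[165:225,335:400],None,fx=10,fy=10,interpolation=cv2.INTER_CUBIC))
cv2.imwrite('pics/w30_z.png',cv2.resize(cv2.imread('pics/w30.png')[335:400,200:360],None,fx=4.5,fy=3,interpolation=cv2.INTER_CUBIC))
E
```

```text
29.95 [0.5206 0.1844 0.0642] [ 0.0476  0.127   0.9907 -0.0061] [ 0.33 -0.35 -1.21] [0.055 0.059 0.005] 55.0
```

View pics/t30_z.png

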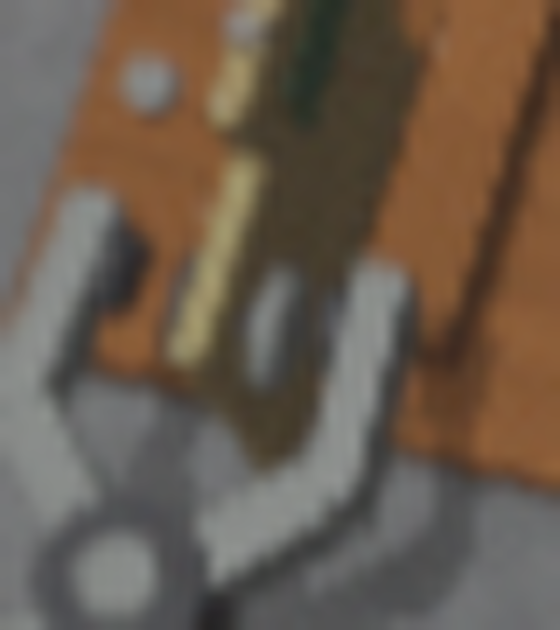

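View pics/s30_z.png

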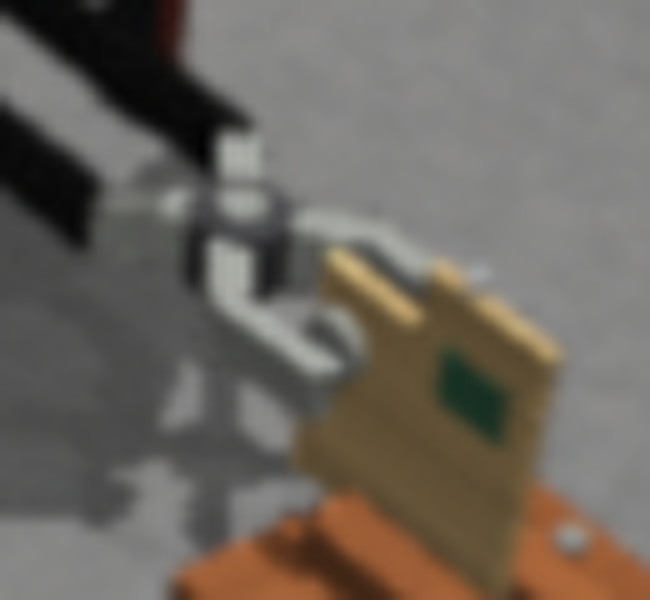

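View pics/w30_z.png

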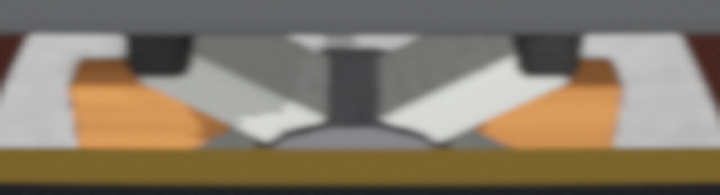

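```bash
python3 - <<'E'
from h import *
a=np.radians(-14.6); ex=np.array([np.cos(a),np.sin(a),0]);ey=np.array([-np.sin(a),np.cos(a),0]); ez=np.array([0,0,1])
f=lambda x,y:(155+x/14-.5,130+y/14-.5); g=lambda x,y:(335+x/10-.5,165+y/10-.5)
S=np.array([.635,.154,.062]); B=np.c_[ex,ey,ez]; t=load("t30");s=load("s30")
for n,p,q in(("Rarm tip",f(388,262),g(340,372)),("Rarm elbow",f(345,460),g(228,292)),("piv",f(118,572),g(243,203)),("cap",f(277,325),g(345,332)),("corner",f(185,350),g(337,255)),("notch",f(250,160),g(420,320))):
    X=tri([(t,p),(s,q)]); print(n,((X-S)@B*1000).round(1),(proj(t,X)[0]-p).round(1),(proj(s,X)[0]-q).round(1))
E
```

```text
Rarm tip [ 11.9 -22.2   8. ] [-0.4 -0.4] [-0.5  0.1]
Rarm elbow [-20.  -27.5  12.8] [0. 0.] [ 0.1 -0. ]
piv [-44.3  -1.2  12.8] [0.1 0.1] [ 0.1 -0. ]
cap [-0.7 -8.7  5.5] [-0.4 -0.5] [-0.5  0.2]
corner [-11.7  -2.1  18.7] [-0. -0.] [-0.  0.]
notch [17.6 -3.  19.3] [0.1 0.1] [ 0.1 -0. ]
```

Request:
send_rows(
  increments=[
    [[0, 0, 0, 2.5, 0, 0, 55], [0, 0, 0, 0, 0, 0, 52], [0, 0, 0, 0, 0, 0, 49], [0, 0, 0, 0, 0, 0, 46], [0, 0, 0, 0, 0, 0, 44], [0, 0, 0, 0, 0, 0, 43], [0, 0, 0, 0, 0, 0, 42], [0, 0, 0, 0, 0, 0, 41.5], [0, 0, 0, 0, 0, 0, 41], [0, 0, 0, 0, 0, 0, 41]],
  ],
  newtons=12,
)

```text
clock: 31.2
tcp_pos: [0.518, 0.1851, 0.0638]
eef_rot: [0.048, 0.127, 0.991, -0.006]
ft_force: [-1.6, -0.4, -0.8]
gripper_width: 0.0412
```

```bash
python3 feel.py 6 s31; python3 look.py top:t31;python3 - <<'E'
import cv2,numpy as np
cv2.imwrite('pics/t31_z.png',cv2.resize(cv2.imread('pics/t31.png')[130:175,155:195],None,fx=14,fy=14,interpolation=cv2.INTER_CUBIC))
E
```

```text
t 31.5 F stud axes [-0.47 -0.66 -1.33] sem [0.23 0.12 0.12] M [-0.132  0.146 -0.153] [0.012 0.009 0.013] w 41.25 tcp [0.518  0.1851 0.0639]
31.55 [0.518  0.1851 0.0639] [ 0.0476  0.1269  0.9908 -0.0061] [-0.97 -0.69 -1.24] [-0.086  0.147 -0.138] 40.91
```

View pics/t31_z.png

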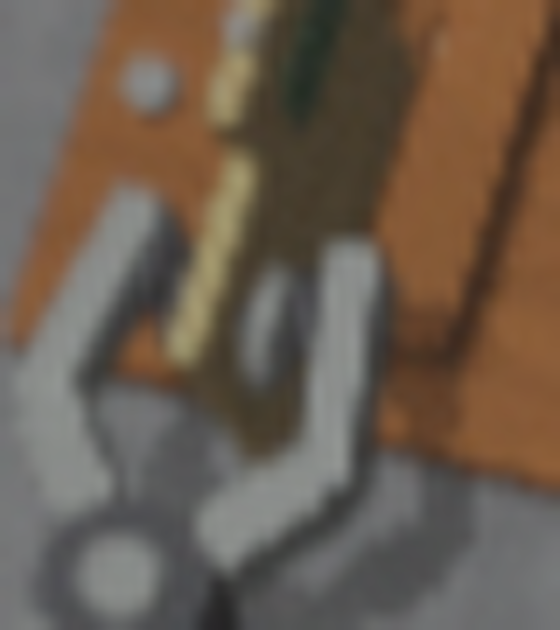

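Request:
send_rows(
  increments=[
    [[0, 0, 0, 0, -1, 0, 41], [0, 0, 0, 0, -1, 0, 41], [0, 0, 0, 0, 0, 0, 41]],
  ],
)

```text
clock: 31.92
tcp_pos: [0.5176, 0.1832, 0.064]
eef_rot: [0.048, 0.127, 0.991, -0.006]
ft_force: [0.6, 0.3, -1.1]
gripper_width: 0.041
```

```bash
python3 feel.py 6 s32
```

```text
t 32.23 F stud axes [ 0.05 -0.28 -1.12] sem [0.14 0.18 0.12] M [0.028 0.096 0.004] [0.009 0.005 0.009] w 41.23 tcp [0.5176 0.1832 0.0639]
```

Request:
send_rows(
  increments=[
    [[0, 0, 0, 0, 0, 0, 40.5], [0, 0, 0, 0, 0, 0, 40], [0, 0, 0, 0, 0, 0, 39.5], [0, 0, 0, 0, 0, 0, 39.5]],
  ],
)

```text
clock: 32.72
tcp_pos: [0.5175, 0.1832, 0.0639]
eef_rot: [0.048, 0.127, 0.991, -0.006]
ft_force: [-1.0, 0.3, -1.2]
gripper_width: 0.0397
```

```bash
python3 feel.py 6 s33
```

```text
t 33.02 F stud axes [ 0.2   0.1  -1.08] sem [0.21 0.12 0.23] M [ 0.004  0.111 -0.001] [0.007 0.017 0.009] w 39.78 tcp [0.5175 0.1832 0.0639]
```

Request:
send_rows(
  increments=[
    [[0, 0, 0, 0, 0, 0, 39], [0, 0, 0, 0, 0, 0, 38.5], [0, 0, 0, 0, 0, 0, 38.5]],
  ],
)

```text
clock: 33.4
tcp_pos: [0.5175, 0.1832, 0.0639]
eef_rot: [0.048, 0.127, 0.991, -0.006]
ft_force: [0.3, -0.2, -0.4]
gripper_width: 0.0383
```

```bash
python3 feel.py 6 s34
```

```text
t 33.7 F stud axes [-0.11  0.31 -1.33] sem [0.12 0.13 0.17] M [-0.018  0.122 -0.017] [0.01  0.01  0.011] w 38.76 tcp [0.5175 0.1832 0.0639]
```

Request:
send_rows(
  increments=[
    [[0, 0, 0, 0, 0, 0, 38], [0, 0, 0, 0, 0, 0, 37.5], [0, 0, 0, 0, 0, 0, 37.5]],
  ],
)

```text
clock: 34.08
tcp_pos: [0.5174, 0.1832, 0.0638]
eef_rot: [0.047, 0.127, 0.991, -0.006]
ft_force: [-1.1, 1.0, -1.4]
gripper_width: 0.0379
```

```bash
python3 feel.py 6 t35
```

```text
t 34.38 F stud axes [-0.97 -0.01 -0.65] sem [0.24 0.07 0.15] M [0.022 0.282 0.003] [0.006 0.02  0.023] w 37.78 tcp [0.5174 0.1832 0.0638]
```

Request:
send_rows(
  increments=[
    [[0, 0, 0, 0, 0, 0, 37.2], [0, 0, 0, 0, 0, 0, 37], [0, 0, 0, 0, 0, 0, 37]],
  ],
  newtons=13,
)

```text
clock: 34.75
tcp_pos: [0.5174, 0.1832, 0.0638]
eef_rot: [0.047, 0.127, 0.991, -0.006]
ft_force: [-1.5, 0.8, -1.1]
gripper_width: 0.037
```

```bash
python3 feel.py 5 t36
```

```text
t 35.0 F stud axes [-1.68 -0.11 -0.93] sem [0.11 0.25 0.1 ] M [0.016 0.381 0.016] [0.014 0.005 0.011] w 37.16 tcp [0.5175 0.1832 0.0638]
```

Request:
send_rows(
  increments=[
    [[0, 0, 0, 0.3, 0, 0, 36.8], [0, 0, 0, 0.3, 0, 0, 36.5], [0, 0, 0, 0, 0, 0, 36.5]],
  ],
  newtons=14,
)

```text
clock: 35.38
tcp_pos: [0.5173, 0.1833, 0.0641]
eef_rot: [0.048, 0.127, 0.991, -0.006]
ft_force: [0.3, -0.4, -0.4]
gripper_width: 0.0371
```

```bash
python3 feel.py 5 t37
```

```text
t 35.62 F stud axes [ 0.82  0.22 -1.26] sem [0.33 0.15 0.26] M [ 0.007 -0.01  -0.005] [0.012 0.021 0.012] w 36.79 tcp [0.5172 0.1833 0.064 ]
```

Request:
send_rows(
  increments=[
    [[0, 0, 0, 0, 0, 0, 36.2], [0, 0, 0, 0, 0, 0, 35.9], [0, 0, 0, 0, 0, 0, 35.9]],
  ],
  newtons=14,
)

```text
clock: 36.0
tcp_pos: [0.5171, 0.1834, 0.0639]
eef_rot: [0.048, 0.127, 0.991, -0.006]
ft_force: [2.0, -0.1, -0.0]
gripper_width: 0.0362
```

```bash
python3 feel.py 6 s38
```

```text
t 36.3 F stud axes [ 0.95  0.45 -1.2 ] sem [0.22 0.12 0.2 ] M [ 0.08  -0.058  0.064] [0.015 0.018 0.014] w 36.08 tcp [0.517  0.1834 0.0639]
```

Request:
send_rows(
  increments=[
    [[0, 0, 0, 0, 0, 0, 35.6], [0, 0, 0, 0, 0, 0, 35.4], [0, 0, 0, 0, 0, 0, 35.4]],
  ],
  newtons=14,
)

```text
clock: 36.67
tcp_pos: [0.5169, 0.1834, 0.0638]
eef_rot: [0.047, 0.127, 0.991, -0.006]
ft_force: [-0.4, -0.2, 0.5]
gripper_width: 0.0359
```

```bash
python3 feel.py 5 t39;python3 - <<'E'
import cv2,numpy as np
cv2.imwrite('pics/t39_z.png',np.hstack([cv2.resize(cv2.imread(f'pics/{n}.png')[135:170,160:190],None,fx=12,fy=12,interpolation=cv2.INTER_CUBIC) for n in("t31","t39")]))
E
```

```text
t 36.92 F stud axes [-0.05  0.91 -1.24] sem [0.11 0.27 0.27] M [0.143 0.075 0.118] [0.019 0.018 0.018] w 35.63 tcp [0.5169 0.1834 0.0638]
```

View pics/t39_z.png

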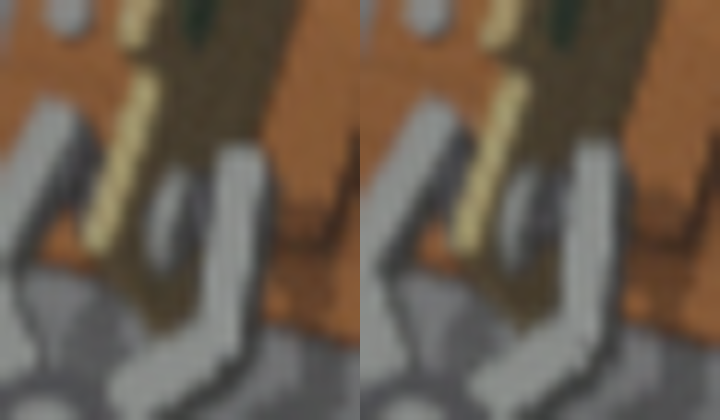

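Request:
send_rows(
  increments=[
    [[0, 0, 0, 0, 0.7, 0, 35.4], [0, 0, 0, 0, 0, 0, 35.4]],
  ],
  newtons=14,
)

```text
clock: 37.17
tcp_pos: [0.5171, 0.184, 0.0638]
eef_rot: [0.047, 0.127, 0.991, -0.006]
ft_force: [-0.5, 0.2, -0.5]
gripper_width: 0.0355
```

```bash
python3 feel.py 5 t40
```

```text
t 37.42 F stud axes [ 0.06  0.26 -0.98] sem [0.22 0.14 0.13] M [0.046 0.124 0.043] [0.015 0.013 0.014] w 35.53 tcp [0.5171 0.184  0.0638]
```

Request:
send_rows(
  increments=[
    [[0, 0, 0, 0, 0.3, 0, 35.1], [0, 0, 0, 0, 0, 0, 34.8], [0, 0, 0, 0, 0, 0, 34.8]],
  ],
  newtons=14,
)

```text
clock: 37.8
tcp_pos: [0.5172, 0.1843, 0.0638]
eef_rot: [0.048, 0.127, 0.991, -0.006]
ft_force: [-0.1, 1.0, -1.6]
gripper_width: 0.0354
```

```bash
python3 feel.py 5 t41
```

```text
t 38.05 F stud axes [-0.36  0.39 -1.1 ] sem [0.16 0.12 0.15] M [0.049 0.101 0.022] [0.012 0.011 0.017] w 34.98 tcp [0.5172 0.1843 0.0638]
```

Request:
send_rows(
  increments=[
    [[0, 0, 0, 0, 0.2, 0, 34.5], [0, 0, 0, 0, 0, 0, 34.2], [0, 0, 0, 0, 0, 0, 34.2]],
  ],
  newtons=14,
)

```text
clock: 38.42
tcp_pos: [0.5172, 0.1845, 0.0638]
eef_rot: [0.048, 0.127, 0.991, -0.006]
ft_force: [0.0, 0.0, -0.7]
gripper_width: 0.0342
```

```bash
python3 feel.py 5 t42; python3 - <<'E'
import cv2,numpy as np
cv2.imwrite('pics/t42_z.png',np.hstack([cv2.resize(cv2.imread(f'pics/{n}.png')[135:170,160:190],None,fx=12,fy=12,interpolation=cv2.INTER_CUBIC) for n in("t40","t42")]))
E
```

```text
t 38.67 F stud axes [ 0.16  0.58 -0.86] sem [0.17 0.13 0.09] M [0.053 0.103 0.028] [0.017 0.008 0.012] w 34.42 tcp [0.5173 0.1845 0.0638]
```

View pics/t42_z.png

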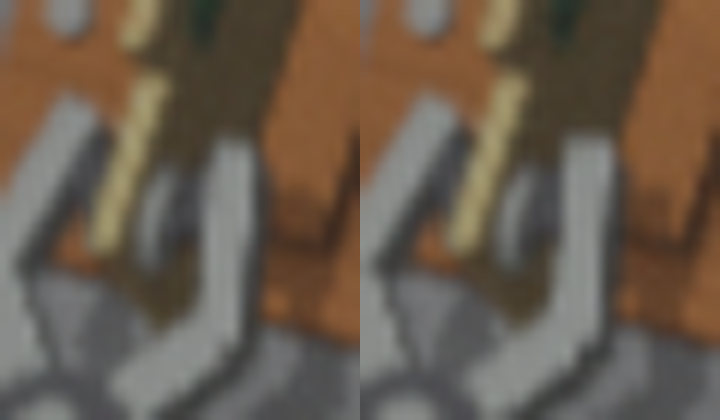

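```bash
python3 - <<'E'
import cv2,numpy as np
cv2.imwrite('pics/cmp5.png',np.hstack([cv2.resize(cv2.imread(f'pics/{n}.png')[140:162,164:182],None,fx=14,fy=16,interpolation=cv2.INTER_CUBIC) for n in("t31","t39","t42")]))
E
```

```text
(no output)
```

View pics/cmp5.png

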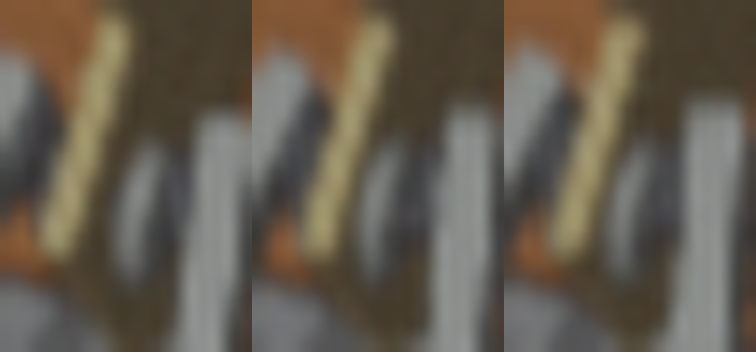

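Request:
send_rows(
  increments=[
    [[0, 0, 0, 0, 0, 0, 37], [0, 0, 0, 0, 0, 0, 41], [0, 0, 0, 0, 0, 0, 46], [0, 0, 0, 0, 0, 0, 51], [0, 0, 0, 0, 0, 0, 55], [0, 0, 0, 0, 0, 0, 55], [0, 0, 0, 10, 0, -1, 55], [0, 0, 0, 15, 0, -1.5, 55], [0, 0, 0, 20, 0, -2, 55], [0, 0, 0, 20, 0, -2, 55], [0, 0, 0, 5, 0, -20, 55], [0, 0, 0, 0, 0, -30, 55]],
  ],
  newtons=14,
)

```text
clock: 40.17
tcp_pos: [0.4425, 0.2036, 0.1127]
eef_rot: [0.046, 0.126, 0.991, -0.007]
ft_force: [-0.2, -0.1, -0.8]
gripper_width: 0.0551
```

```bash
python3 look.py top:t43 scene:s43; python3 goto.py .70 .138 .207 75.4; python3 - <<'E'
import cv2,numpy as np
cv2.imwrite('pics/cmp6.png',np.hstack([cv2.resize(cv2.imread(f'pics/{n}.png')[125:170,150:195],None,fx=8,fy=8,interpolation=cv2.INTER_CUBIC) for n in("t10","t43")]))
E
```

```text
40.275 [0.4452 0.2045 0.1171] [ 0.0504  0.1266  0.9907 -0.0044] [-0.42  0.29 -0.9 ] [0.039 0.028 0.009] 55.03
rotvec [0.24 5.8  0.04] shift(after turn) mm [-2.633e+02 -1.000e-01 -8.990e+01] shift(cur axes) [-271.1   -0.   -62.8]
```

View pics/cmp6.png

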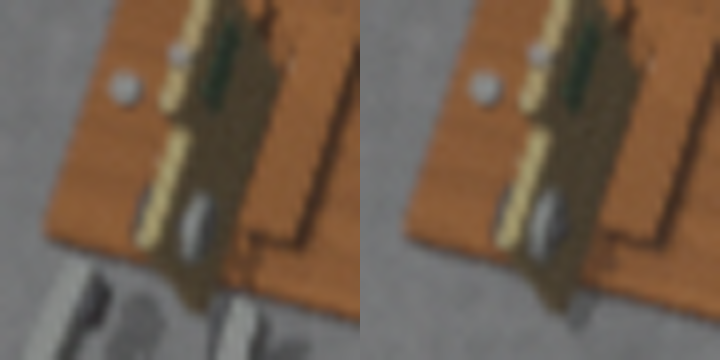

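View pics/s43.png

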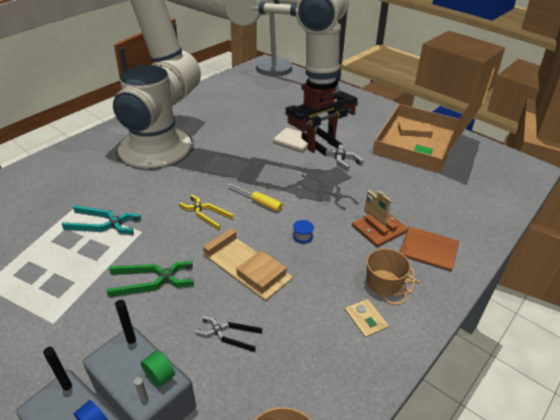

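```bash
cat > goto2.py <<'E'
# goto2 x y z yaw_of_tool_y tilt(wy)
import sys
from h import *
from plant import monitor
o=monitor.get_obs(); q=o["eef_rot"]; R=Rot.from_quat([q[1],q[2],q[3],q[0]]).as_matrix()
x,y,z,a,t=map(float,sys.argv[1:6]); a=np.radians(a)
T=np.c_[[np.sin(a),-np.cos(a),0],[np.cos(a),np.sin(a),0],[0,0,-1]]; T[:,0]=np.cross(T[:,1],T[:,2]); T=T@Rot.from_rotvec([0,np.radians(t),0]).as_matrix()
d=np.array([x,y,z])-o["tcp_pos"]
print("rotvec",np.degrees(Rot.from_matrix(R.T@T).as_rotvec()).round(2),"shift(after turn) mm",(T.T@d*1000).round(1)); print("up 10mm world in tool:",(T.T@[0,0,10]).round(2))
E
python3 goto2.py .5005 -.1587 .13 87.5 -5.5
```

```text
rotvec [ -0.95   0.32 -12.01] shift(after turn) mm [ -72.  -360.4   -6. ]
up 10mm world in tool: [-0.96  0.   -9.95]
```

Request:
send_rows(
  increments=[
    [[-0.5, 0, -6, 0, 0, 0, 55], [-0.45, 0.1, -6, 0, 0, 0, 55], [0, 0, 0, -6, -30, -1, 55], [0, 0, 0, -9, -45, -1, 55], [0, 0, 0, -9, -45, -1, 55], [0, 0, 0, -9, -45, -1, 55], [0, 0, 0, -9, -45, -1, 55], [0, 0, 0, -9, -45, -1, 55], [0, 0, 0, -9, -45, 0, 55], [0, 0, 0, -8, -40, 0, 55], [0, 0, 0, -4, -20, 0, 55], [0, 0, 0, 0, 0, 0, 55]],
  ],
)

```text
clock: 41.78
tcp_pos: [0.4991, -0.1597, 0.1263]
eef_rot: [0.046, 0.023, 0.999, -0.002]
ft_force: [0.7, 0.1, -1.6]
gripper_width: 0.0552
```

Request:
send_rows(
  increments=[
    [[0, 0, 0, 0, 0, 0, 55], [0, 0, 0, 0, 0, 0, 55]],
  ],
)

```text
clock: 42.02
tcp_pos: [0.4996, -0.1581, 0.1273]
eef_rot: [0.047, 0.021, 0.999, -0.003]
ft_force: [-0.3, 0.1, -1.2]
gripper_width: 0.0553
```

```bash
python3 look.py top:t50 scene:s50 wrist:w50; python3 goto2.py .5005 -.1587 .06 87.5 -5.5; python3 - <<'E'
import cv2,numpy as np
cv2.imwrite('pics/s50_z.png',cv2.resize(cv2.imread('pics/s50.png')[190:310,180:310],None,fx=5,fy=5,interpolation=cv2.INTER_CUBIC))
cv2.imwrite('pics/w50_z.png',cv2.resize(cv2.imread('pics/w50.png')[335:400,200:360],None,fx=4.5,fy=3,interpolation=cv2.INTER_CUBIC))
E
```

```text
42.175 [ 0.4996 -0.1586  0.1275] [ 0.047   0.0217  0.9987 -0.0028] [-0.18 -0.77 -1.19] [ 0.07   0.157 -0.051] 55.21
rotvec [-0.2  -0.1   0.02] shift(after turn) mm [ 5.6 -0.1 67.3]
up 10mm world in tool: [-0.96  0.   -9.95]
```

View pics/s50_z.png

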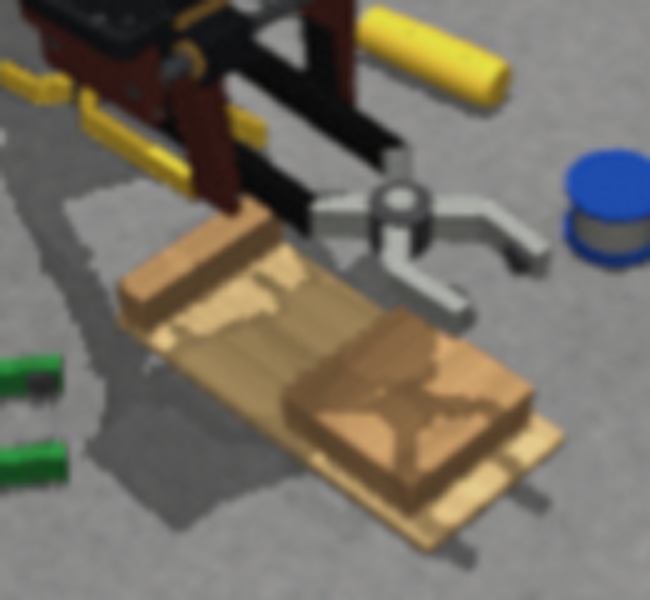

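View pics/w50.png

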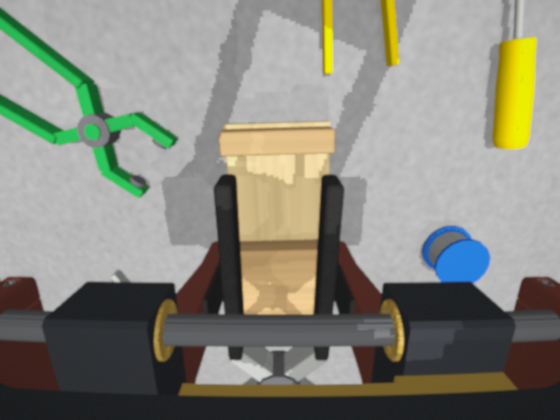

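Request:
send_rows(
  increments=[
    [[0, 0, 0, 2, 0, 20, 55], [0, 0, 0, 2, 0, 25, 55], [0, 0, 0, 1.6, 0, 22, 55], [0, 0, 0, 0, 0, 0, 55], [0, 0, 0, 0, 0, 0, 55]],
  ],
)

```text
clock: 42.8
tcp_pos: [0.5003, -0.1596, 0.0603]
eef_rot: [0.047, 0.022, 0.999, -0.003]
ft_force: [0.4, -0.5, -0.3]
gripper_width: 0.0552
```

```bash
python3 feel.py 3 t51; python3 look.py scene:s51; python3 goto2.py .5005 -.1587 .044 87.5 -5.5; python3 - <<'E'
import cv2,numpy as np
cv2.imwrite('pics/s51_z.png',cv2.resize(cv2.imread('pics/s51.png')[190:310,180:310],None,fx=5,fy=5,interpolation=cv2.INTER_CUBIC))
E
```

```text
t 42.95 F stud axes [-0.03 -0.15 -0.64] sem [0.11 0.15 0.26] M [ 0.018  0.063 -0.007] [0.018 0.018 0.008] w 55.23 tcp [ 0.5008 -0.1598  0.0612]
43.0 [ 0.5008 -0.1598  0.0612] [ 0.0478  0.0223  0.9986 -0.0031] [-0.33 -0.6  -0.2 ] [0.036 0.079 0.039] 55.12
rotvec [-0.24 -0.02 -0.04] shift(after turn) mm [ 2.   1.1 17.1]
up 10mm world in tool: [-0.96  0.   -9.95]
```

View pics/s51_z.png

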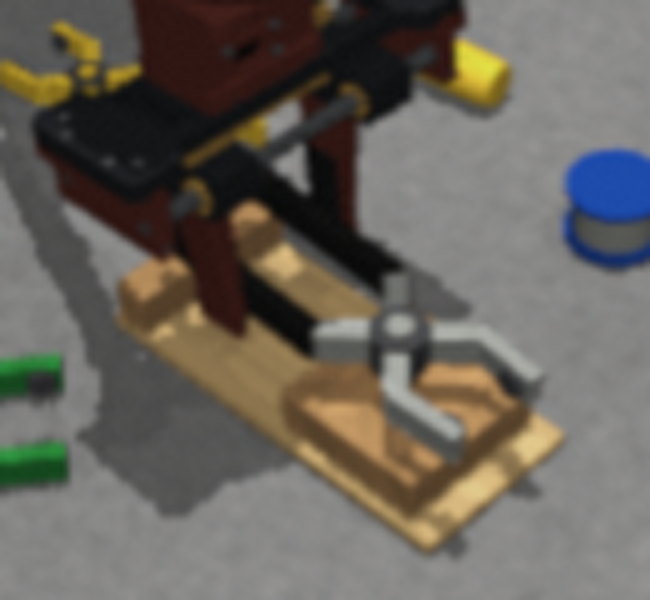

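Aligned above the rest and level. Lowering onto the rails.

Request:
send_rows(
  increments=[
    [[0, 0, 0, 1, 1, 8, 55], [0, 0, 0, 1, 0, 6, 55], [0, 0, 0, 0, 0, 2, 55], [0, 0, 0, 0, 0, 0, 55], [0, 0, 0, 0, 0, 0, 55]],
  ],
)

```text
clock: 43.62
tcp_pos: [0.4998, -0.1587, 0.044]
eef_rot: [0.047, 0.022, 0.999, -0.003]
ft_force: [-0.0, -0.4, -1.1]
gripper_width: 0.0549
```

```bash
python3 feel.py 4 s52
```

```text
t 43.83 F stud axes [ 0.04  0.27 -1.  ] sem [0.05 0.18 0.08] M [ 0.019  0.089 -0.009] [0.009 0.019 0.01 ] w 55.31 tcp [ 0.4999 -0.1587  0.0441]
```

Request:
send_rows(
  increments=[
    [[0, 0, 0, 0, 0, 1, 55], [0, 0, 0, 0, 0, 0.7, 55], [0, 0, 0, 0, 0, 0, 55]],
  ],
)

```text
clock: 44.2
tcp_pos: [0.5001, -0.1587, 0.043]
eef_rot: [0.047, 0.022, 0.999, -0.003]
ft_force: [-1.8, 0.7, 5.0]
gripper_width: 0.0552
```

```bash
python3 feel.py 4 s53;  python3 - <<'E'
import cv2,numpy as np
cv2.imwrite('pics/s53_z.png',cv2.resize(cv2.imread('pics/s53.png')[190:310,180:310],None,fx=5,fy=5,interpolation=cv2.INTER_CUBIC))
E
```

```text
t 44.4 F stud axes [-2.77  0.22  5.63] sem [0.22 0.08 0.26] M [0.15  0.496 0.044] [0.005 0.022 0.011] w 55.21 tcp [ 0.5001 -0.1588  0.043 ]
```

View pics/s53_z.png

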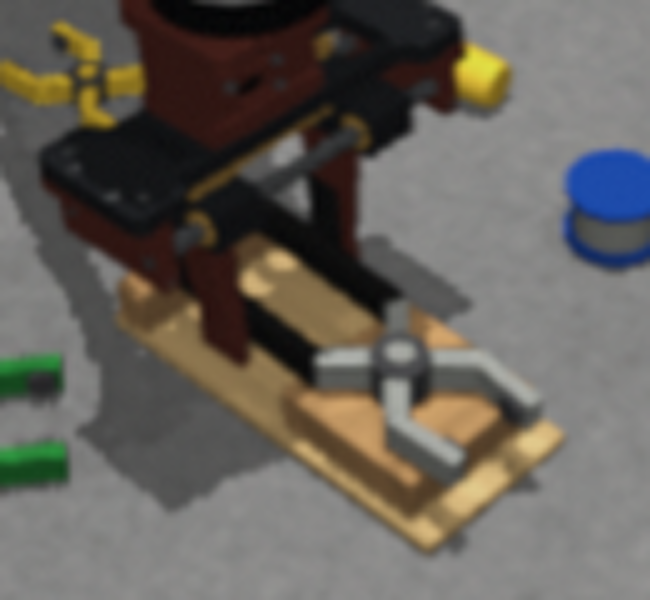

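Request:
send_rows(
  increments=[
    [[0, 0, 0, 0, 0, 0, 58], [0, 0, 0, 0, 0, 0, 61], [0, 0, 0, 0, 0, 0, 64], [0, 0, 0, 0, 0, 0, 67], [0, 0, 0, 0, 0, 0, 70], [0, 0, 0, 0, 0, 0, 75], [0, 0, 0, 0, 0, 0, 81], [0, 0, 0, 0, 0, 0, 87], [0, 0, 0, 0, 0, 0, 87.8], [0, 0, 0, 0, 0, 0, 87.8]],
  ],
)

```text
clock: 45.65
tcp_pos: [0.5, -0.1587, 0.0423]
eef_rot: [0.047, 0.022, 0.999, -0.003]
ft_force: [-0.7, 0.2, 0.4]
gripper_width: 0.0877
```

```bash
python3 feel.py 2 s54; python3 look.py wrist:w54
```

```text
t 45.75 F stud axes [ 0.14  0.29 -0.26] sem [0.34 0.41 0.27] M [-0.029  0.066  0.045] [0.024 0.012 0.016] w 87.76 tcp [ 0.4999 -0.1587  0.0423]
45.8 [ 0.5    -0.1587  0.0423] [ 0.0469  0.0223  0.9986 -0.0028] [ 0.72 -0.62 -0.62] [ 0.016  0.056 -0.043] 87.46
```

View pics/w54.png

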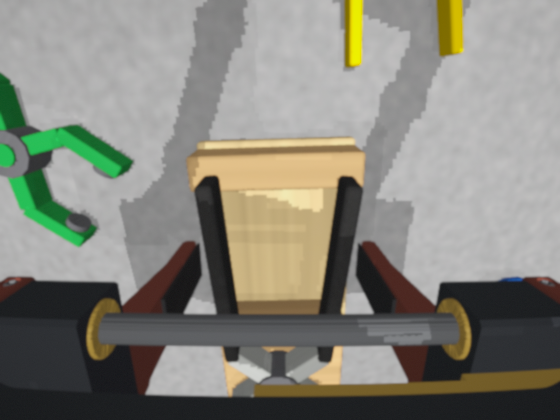

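Released with the handles clear on both sides; now I lift vertically.

Request:
send_rows(
  increments=[
    [[0, 0, 0, -1, 0, -10, 87.8], [0, 0, 0, -2, 0, -20, 87.8], [0, 0, 0, -3, 0, -30, 87.8], [0, 0, 0, -3.5, 0, -35, 87.8], [0, 0, 0, -4, 0, -40, 87.8], [0, 5.5, 0, 0, 0, 0, 87.8], [0, 0, 0, 0, 0, -30, 87.8], [0, 0, 0, 0, 0, 0, 87.8], [0, 0, 0, 0, 0, 0, 87.8]],
  ],
)

```text
clock: 46.92
tcp_pos: [0.5007, -0.1581, 0.2075]
eef_rot: [-0.001, 0.022, 1.0, -0.002]
ft_force: [-0.2, 0.0, -0.5]
gripper_width: 0.0876
```

```bash
python3 look.py wrist:w55 scene:s55; python3 goto.py .67 .146 .21 75.4; python3 - <<'E'
import cv2
cv2.imwrite('pics/s55_z.png',cv2.resize(cv2.imread('pics/s55.png')[190:310,180:410],None,fx=3.4,fy=3.4,interpolation=cv2.INTER_CUBIC))
E
```

```text
47.025 [ 0.5003 -0.158   0.2068] [-0.0018  0.0224  0.9997 -0.0014] [ 0.15  0.52 -0.37] [-0.002  0.007 -0.047] 87.93
rotvec [-0.19 -0.18 12.03] shift(after turn) mm [-87.6 336.9  -3.2] shift(cur axes) [-155.9  311.3   -4.6]
```

View pics/w55.png

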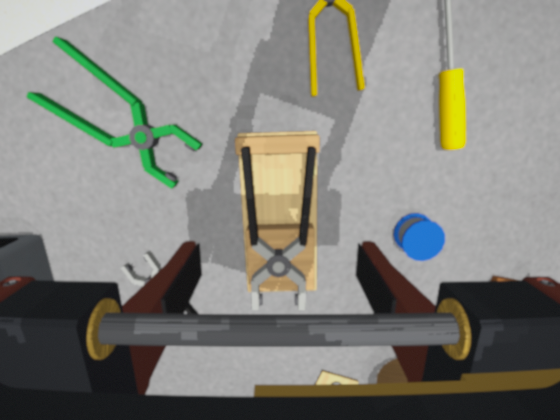

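View pics/s55_z.png

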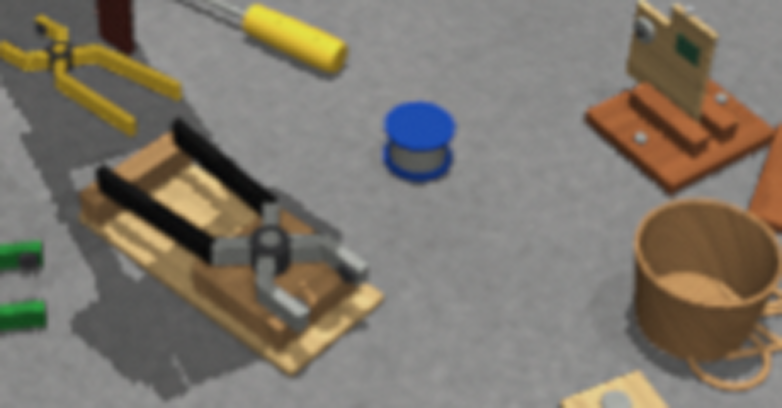

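Request:
send_rows(
  increments=[
    [[0, 0, 6, 0, 0, 0, 87.8], [0, 0, 6, 0, 0, 0, 87.8], [0, 0, 0, -12, 42, 0, 87.8], [0, 0, 0, -12, 49, 0, 87.8], [0, 0, 0, -13, 49, 0, 87.8], [0, 0, 0, -13, 49, 0, 87.8], [0, 0, 0, -13, 49, 0, 87.8], [0, 0, 0, -13, 49, 0, 87.8], [0, 0, 0, -12, 50, 0, 87.8], [0, 0, 0, -30, 0, 0, 87.8], [0, 0, 0, 0, 0, 0, 87.8], [0, 0, 0, 0, 0, 0, 87.8]],
  ],
)

```text
clock: 48.52
tcp_pos: [0.6991, 0.138, 0.2058]
eef_rot: [-0.002, 0.127, 0.992, -0.002]
ft_force: [-0.4, -0.1, -0.4]
gripper_width: 0.088
```

```bash
python3 look.py wrist:w56 top:t56; python3 - <<'E'
from h import *
s=load("w55"); W=onz(s,[(278.5,266),(246,150),(309,151)],.05); print(W.round(4)); hm=(W[1]+W[2])/2; v=W[0]-hm; v/=np.linalg.norm(v); print("yaw",np.degrees(np.arctan2(v[1],v[0])),"grip",(W[0]-.072*v).round(4), "handle sep",np.linalg.norm(W[1]-W[2]))
R=onz(s,[(237,135),(320,133)],.03); print(R.round(4),"rail mid",R.mean(0))
s=load("w56"); r,c=proj(s,[[.635,.154,.07]])[0][::-1].astype(int); r0,c0=max(r-35,0),c-40
print(r,c); cv2.imwrite("pics/w56_z.png",cv2.resize(s["frame"][r0:r0+80,c0:c0+90,::-1],None,fx=7,fy=7,interpolation=cv2.INTER_CUBIC))
E
```

```text
48.625 [0.6991 0.138  0.207 ] [-8.000e-04  1.270e-01  9.919e-01 -1.700e-03] [ 0.04  0.01 -0.7 ] [-0.014 -0.046 -0.032] 87.97
[[ 0.5729 -0.1611  0.05  ]
 [ 0.4524 -0.1863  0.05  ]
 [ 0.4559 -0.1273  0.05  ]]
yaw -2.079474599046686 grip [ 0.5009 -0.1585  0.05  ] handle sep 0.05902659482228013
[[ 0.4391 -0.1963  0.03  ]
 [ 0.4408 -0.1144  0.03  ]] rail mid [ 0.43994725 -0.1553399   0.03      ]
130 277
```

View pics/w56_z.png

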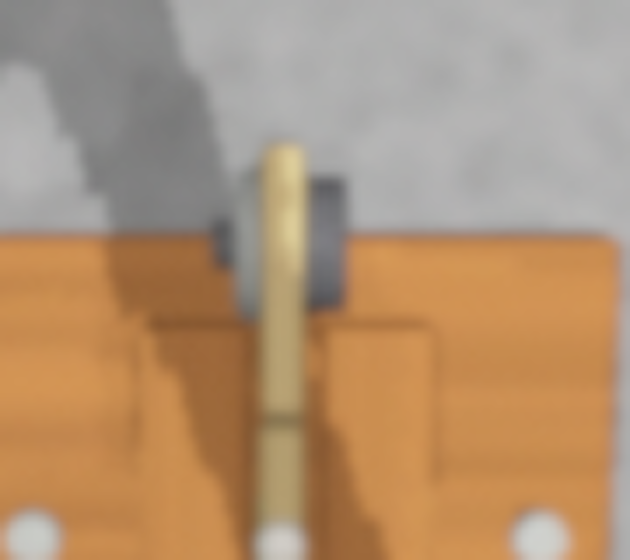

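View pics/t56.png

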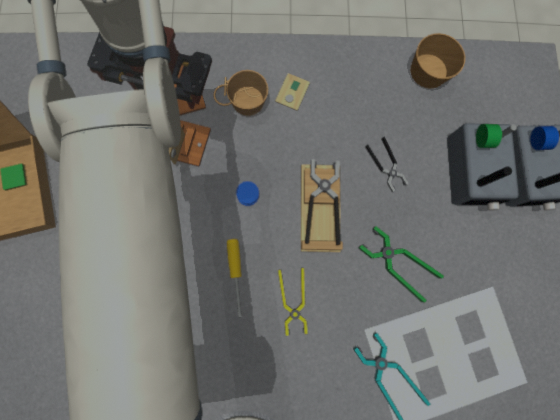

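```bash
python3 - <<'E'
from plant import ticket, monitor
o=monitor.get_obs(); print(o["clock"],abs(o["qd"]).max())
print(ticket.job_done())
E
```

```text
48.625 0.005141248249351247
the job is handed in; nothing more can be done
None
```

The cap is home, the pliers are back on their rest and let go, and I handed the job in at 48.6 s of the 72 s.

I used the large black-handled pliers that lay on the rest; the small black pair and the yellow, green and turquoise pairs did not fit the description.

**One thing went wrong on the way:** the pliers tipped about 5–6° nose-down in the fingers when lifted. My first squeeze therefore closed below the stud without touching it, with no side force felt. I re-opened, tilted the tool 5.5° nose-up to level the pliers, centred the jaws by feel (one small shift off the cap, then one back), and squeezed at 14 N grip or less until the cap snapped.

**Final checks:**
- **Cap:** seen from above, its outer face is about 6 mm from the plate's mid-plane (about 9 mm before), so it is home.
- **Plate:** the largest side force I felt was about 1.3 N, which is about 2 mm of bend against the 7 mm limit.
- **Pliers:** the grip point measured (0.501, −0.1585) m, against about (0.5015, −0.1585) m at the start. They lie flat and open, with the jaws pointing the same way to within about 0.5°.
- **Other things:** the bowl, spool and screwdriver look unmoved in the last pictures. The arm is clear of everything and still.

I had no direct reading of the cap force. That it stayed below 10 N is inferred from the grip limit and from the cap showing no damage in the pictures. The top and wrist cameras disagreed by about 2–3 mm on the stud's position, so I settled the final centring by touch.

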